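# Uncover the locating fixture and poise the cast lever over its pins

### The job

Get the cast lever ready to be seated for scanning: prise up the closed cover of the locating fixture with the screwdriver blade in the slot at its front (no fingers on the cover until the blade has raised it), swing the cover right back past upright so that it stays open, and lay the screwdriver down on the table. Then pick the lever up by its balance point and hold it level over the open fixture, each bore straight above its own pin with its underside about 3 cm above the pin tips, and finish still holding it there. Never let the lever touch the fixture, and leave the other things where they are.

Things in the scene. Friction and masses are not known exactly. Their poses are not given: they have to be found in the camera images.
- screwdriver: Flat-blade screwdriver, red handle, 197 mm long, 0.07 kg, lying level. Origin on the table under its mid-length; x axis from blade tip to handle end, z up. Centre line 13 mm above the origin. Handle from x = 8 to 98 mm, to be gripped as a 26 mm square bar (best 25 to 45 mm from the origin); shank 6 mm thick; the flat blade, 6 mm wide and 3 mm thick, ends at x = -98 mm.
- screwdriver_tip (a point): End of the screwdriver's blade, on its centre line.
- fixture: Locating fixture bolted down: aluminium plate 150 x 240 x 10 mm (x, y, z) with a tray 124 x 212 mm on it, walls 6 mm thick, rim 44 mm above the table, closed by a grey sheet-metal cover. Origin on the table under its middle. x axis from the front wall (with the slot) to the hinge wall, z up. The two locating pins stand inside on the line x = 0.
- cover (a joint): Angle of the fixture's cover: 0 closed, flush on the rim; grows as it swings up; stop at 1.95 rad. Flat plate 126 x 214 x 3.5 mm, 0.18 kg, no handle, underside 44 mm above the table when closed. Stiff hinge: the cover stays at any angle where it is left; lifting it at the slot takes about 2.5 N.
- pry_slot (a point): Middle of the slot, on the outer face of the front wall, 38 mm above the table, just over a dark wear plate. A notch in the wall's top, 30 mm wide, 12 mm high (32 to 44 mm above the table), open through the 6 mm wall, its upper side the cover. Behind it the tray is empty as far as the hinge wall: the blade goes in along the fixture's x axis, 30 mm or more.
- cover_hinge (a point): Middle of the cover's hinge line, which runs along the fixture's y axis, 124 mm behind the slot and 44 mm above the table (height of the closed cover's underside).
- lever: Dark cast-iron lever lying flat, 0.4 to 0.65 kg: heavy round boss 46 mm across, 30 mm high, bore 20 mm; arm of I-section 16 mm wide, its sides 8 to 22 mm above the underside; small eye 24 mm across, 24 mm high, bore 11 mm, its centre 150 mm from the boss's. Origin: middle of the big boss's underside; x axis along the arm to the small eye, z up.
- balance (a point): The lever's balance point (centre of gravity): on the arm's centre line, 41 mm from the big bore's axis, 15 mm above the underside. Grip across the arm's 16 mm width here; the boss begins 18 mm away. Axes as the lever's.
- big_bore (a point): Middle of the big bore at the lever's underside.
- small_bore (a point): Middle of the small bore at the lever's underside.
- big_pin_tip (a point): Tip of the fixture's big pin (18 mm thick), 36 mm above the table, 71.5 mm from the fixture's middle towards -y of the fixture.
- small_pin_tip (a point): Tip of the fixture's small pin (9 mm thick), 36 mm above the table, 78.5 mm from the fixture's middle towards +y of the fixture.
- scan_dots: Bystander: small box 72 x 48 x 18 mm. Origin under its middle.
- gear: Bystander: printed gear 32 mm across, 21 mm high. Origin under its middle.
- brush: Bystander: dusting brush 145 x 27 x 12 mm. Origin under its middle.

How it is judged (in metres and radians):
On the way, in this order (a step that is already met when the one before it is completed fails the run):
1. the screwdriver has prised the cover up and bears on it (value of joint cover above 0.2 rad and contact force between screwdriver and fixture above 0.2 N), for 0.05 s.
2. the cover is swung back past upright (at least 92 degrees) (value of joint cover above 1.6 rad), for 0.2 s.
3. the lever is lifted clear of the table, gripped at its balance point (within 15 mm along the arm) (height (world z) of balance above 0.05 m and contact force between the fingers and lever above 2 N and x of the grasp point in the frame of balance between -0.015 and 0.015 m), for 0.2 s.
At the end, for the whole second after the job is handed in: Lever held still in the gripper at its balance point (15 mm), level within 4 degrees, touching neither fixture nor screwdriver; each bore within 8 mm sideways of its pin and 12 to 50 mm above its tip; cover open at 1.6 rad or more; screwdriver lying free on the table (contact force between the fingers and lever above 2 N and x of the grasp point in the frame of balance between -0.015 and 0.015 m and angle between lever's own z axis and vertical below 0.07 rad and horizontal distance between big_bore and big_pin_tip below 0.008 m and horizontal distance between small_bore and small_pin_tip below 0.008 m and z of big_bore in the frame of big_pin_tip between 0.012 and 0.05 m and z of small_bore in the frame of small_pin_tip between 0.012 and 0.05 m and contact force between lever and fixture below 0.1 N and contact force between each of lever, the arm and screwdriver below 0.1 N and linear speed of lever below 0.02 m/s and angular speed of lever below 0.1 rad/s and value of joint cover above 1.6 rad and height (world z) of each of screwdriver, screwdriver_tip below 0.03 m); the arm keeps its last pose, push and grip.
It fails at once if the fingers touch the fixture or its cover before the blade has raised the cover (value of joint cover below 0.2 rad and contact force between the fingers and fixture above 1 N).
It fails at once if the lever touches the fixture (contact force between lever and fixture above 1 N).
It fails at once if a bystander is moved by more than 20 mm (distance of any of scan_dots, gear, brush from where it was at the start of the episode above 0.02 m).
It also fails if it takes over 67 s, if anything falls off the work surface, if the arm or the gripper's body presses on something with over 40 N, if the wrist force passes 120 N, or if a joint passes its speed limit or range.

### The arm

A 6-joint arm with a two-finger parallel gripper is mounted at the origin on a cart in front of the work surface, level with it; the furniture and walls round the work are solid. World frame = base frame: x ahead of the robot, y to its left, z up, the work surface at z = 0. Lengths are in m, angles in degrees, forces in N, time in s.
With the tool pointing down it reaches from about 0.25 to 0.725 m from the base axis. Payload 9.7 kg.
Tool frame: the origin (TCP) lies at the very end of the fingers, on their centre line; the grasp point (between the pads) lies 19 mm behind it (bot.pinch_z is the distance from the TCP to the grasp point, in m); x points along the fingers, z is the direction in which the jaws open and shut, and the axes are right-handed (so a half turn about x gives the same grasp; the last joint's range is limited). The gripper opens to 85 mm and grips with 20 to 120 N. Pads are 22 mm wide; open, the fingers measure 114 mm over their backs; the gripper's body (76 mm by 85 mm) begins 54 mm behind the grasp point. The pads swing forward as they close: fully open they stand 13 mm farther back than shut.
Start: joints at [-75.172, 4.979, 10.078, 95.1, 0, 90], TCP at [0.141, -0.532, 0.21] pointing down, gripper open.
Joint ranges: [-179.16, 179.16], [-48.56, 103.87], [-65.8, 70.77], [-126.05, 130.52], [-82.76, 87.17], [-180, 180]. Speed limits (degrees/s): [127.2, 127.2, 147.25, 180, 180, 180].

### API

Orientations are given as [roll, pitch, yaw] about the fixed x, y, z axes, in that order (R = Rz(yaw) Ry(pitch) Rx(roll)).
In Python, from workcell import bot gives the robot as it stands.
- The arm moves only by the tool play_rows, never from a script. Its argument "rows" is a list of rows, each a list of 3 entries, a list of its own where there are three numbers: the shift along the tool's x, y, z in cm, then the turn about the tool's x in degrees, then the finger opening in cm, from 0 to 8.54. A call has 1 to 12 rows; each row is the pose to reach, as a shift and turn from the pose commanded when the call began, along the tool's axes at that moment; what a row does not reach only later rows make up. A row lasts 1/12 s, in which the tool goes at most 41.7 mm and 7.16 degrees, less where a joint would pass 70% of its speed; a pose out of reach is approached as far as the arm can. A call with a gripper value outside its range is refused whole. The fingers move at their own pace and stop on an object; "squeeze" is the grip in N (left out, the last holds). Time passes only in rows, so rows that repeat a pose let the fingers close. It gives the time, the measured TCP pose, the force and the opening at its end, in the units of the state.
- bot.get_obs(): the state, without advancing time (a new reading comes with each control period).
- bot.camera(name): name is "side" or "top"; returns (picture, depth): 384x512x3 uint8, blue, green, red; 384x512 float32, m along the optical axis (not along the pixel's ray), 0 where there is no reading.
- bot.camera_model(name): a dict with "fx", "fy", "cx", "cy" (pixels), "k1" (the pictures are not rectified: a ray, as slopes to the right and down, at radius r is drawn at 1 + k1 r^2 times it, then the intrinsics apply), "origin" and "attitude" of the camera in the world. Camera axes: x right, y down, z forward; pixel columns grow to the right and rows downward; lengths in m; the calibration is good to about 2 mm. A picture is of the moment at which its call begins. camera_model takes no time and is no camera call.
- bot.job_done(): hands the job in, once; it reports no verdict.
The state is a dict: "time": time; "q": joint angles; "qd": joint speeds; "joint_efforts": joint torques, N m; "ee_pos": TCP position; "tcp_rot": TCP orientation; "wrist_force": force on the tool from outside, world axes, zero at the start; "torque": the same for the moment, N m; "opening": finger opening in m.
Only numpy, scipy, OpenCV 4.12 (cv2) and the standard library are available. Lean on these libraries where they do the work, as an engineer would, in place of code of your own. Each camera call takes 0.05 s, during which the arm holds its last target.

## Working session

There is one attempt and no reset: what is moved stays moved. The work goes in short steps, Python scripts to look and compute and a tool call to move; the robot and the scene stay as the last step left them, time stands still between calls to the robot, and variables do not carry over. Pictures are saved under pics/ and viewed, and the job is handed in when it is done.

Besides the shell and the picture viewer there is one more tool, called after "Call:" as a command line: name --argument value ..., lists and objects as JSON in quotes. play_rows: Moves the arm, as the interface text tells. Its arguments: {"type":"object","properties":{"rows":{"type":"array"},"squeeze":{"type":"number"}},"required":["rows"]}

```bash
ls; mkdir -p pics; python3 - <<'E'
from workcell import bot
import cv2,numpy as np
print(bot.get_obs(), bot.pinch_z)
for n in("top","side"):
    im,d=bot.camera(n); cv2.imwrite(f"pics/{n}0.png",im); np.savez(f"{n}0.npz",im=im,d=d)
    print(n,bot.camera_model(n))
E
```

```text
pics
{'time': 0.0, 'q': array([-7.51717199e+01,  5.01270312e+00,  1.00337767e+01,  9.50998224e+01,
        2.18491582e-04,  8.99992408e+01]), 'qd': array([-0.10971484,  0.07527694,  0.00472261,  0.02463355, -0.11985017,
        0.05485043]), 'joint_efforts': array([-1.98993410e-03, -5.20390499e+01,  4.64804614e+01,  1.61943171e-02,
       -6.88746945e-05,  1.19873800e-05]), 'ee_pos': array([ 0.14069148, -0.5314291 ,  0.20926165]), 'tcp_rot': array([179.84027189,  89.92125092, 104.66931105]), 'wrist_force': array([-0.2824852 , -0.57142102,  0.11668691]), 'torque': array([ 0.01098418,  0.01353681, -0.05205366]), 'opening': 0.085571203564581} 0.0187
top {'fx': 362.56521569944545, 'fy': 362.56521569944545, 'cx': 253.35558468152502, 'cy': 191.55495004147156, 'k1': -0.04522158941311642, 'origin': array([ 0.46246923, -0.00640567,  1.09624141]), 'attitude': array([-177.18557235,   -0.45821818,  -89.18548115])}
side {'fx': 439.5630370000788, 'fy': 439.5630370000788, 'cx': 254.04384574818155, 'cy': 195.63925421057448, 'k1': 0.0007957401957860096, 'origin': array([ 0.33635154, -0.88571129,  0.69630075]), 'attitude': array([-124.96055537,   -1.28834921,  -10.78210003])}
```

View pics/top0.png

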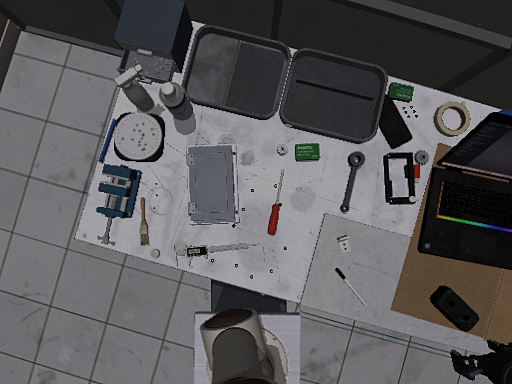

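View pics/side0.png

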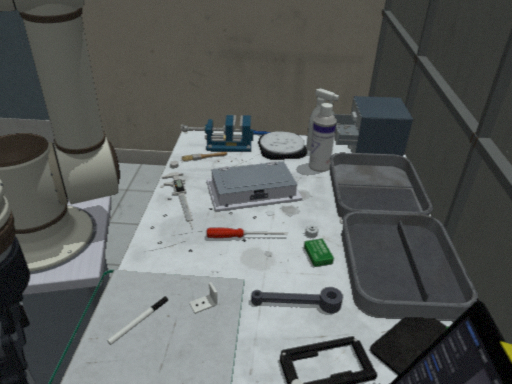

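```bash
cat > h.py <<'E'
import numpy as np,cv2
from scipy.spatial.transform import Rotation as Ro
from workcell import bot
def cam(n):
    m=bot.camera_model(n); R=Ro.from_euler('xyz',m['attitude'],degrees=True).as_matrix(); return m,R
def ray(n,uv):
    m,R=cam(n); uv=np.atleast_2d(uv).astype(float)
    a=np.c_[(uv[:,0]-m['cx'])/m['fx'],(uv[:,1]-m['cy'])/m['fy']]
    s=a.copy()
    for _ in range(20): s=a/(1+m['k1']*(s**2).sum(1,keepdims=True))
    return m['origin'],np.c_[s,np.ones(len(s))]@R.T
def plane(n,uv,z):
    o,d=ray(n,uv); t=(z-o[2])/d[:,2]; return o+t[:,None]*d
def proj(n,P):
    m,R=cam(n); p=(np.atleast_2d(P)-m['origin'])@R; s=p[:,:2]/p[:,2:]
    s=s*(1+m['k1']*(s**2).sum(1,keepdims=True)); return np.c_[s[:,0]*m['fx']+m['cx'],s[:,1]*m['fy']+m['cy']]
def cloud(n,d):
    m,R=cam(n); v,u=np.mgrid[:d.shape[0],:d.shape[1]]
    o,r=ray(n,np.c_[u.ravel(),v.ravel()]); P=o+r*d.ravel()[:,None]
    P[d.ravel()==0]=np.nan
    return P.reshape(d.shape+(3,))
E
python3 - <<'E'
from h import *
import numpy as np,cv2
for n,boxes in(("top",[(175,130,310,270),(300,130,380,230)]),("side",[(190,140,310,250),(230,270,360,330)])):
    im=np.load(f"{n}0.npz")['im']
    for i,(a,b,c,d) in enumerate(boxes):
        k=min(800/(c-a),600/(d-b)); k=int(k)
        cv2.imwrite(f"pics/{n}_c{i}.png",cv2.resize(im[b:d,a:c],None,fx=k,fy=k,interpolation=cv2.INTER_CUBIC)); print(n,i,k)
# red handle, depth heights
im=np.load("top0.npz")['im'];D=np.load("top0.npz")['d']
P=cloud("top",D)
print("table z",np.nanmedian(P[250:260,200:300,2]))
print("cover z",np.nanmedian(P[170:200,200:228,2]))
hsv=cv2.cvtColor(im,cv2.COLOR_BGR2HSV)
E
```

```text
top 0 4
top 1 6
side 0 5
side 1 6
table z 0.0001922488215003737
cover z 0.04917131422476251
```

View pics/top_c0.png

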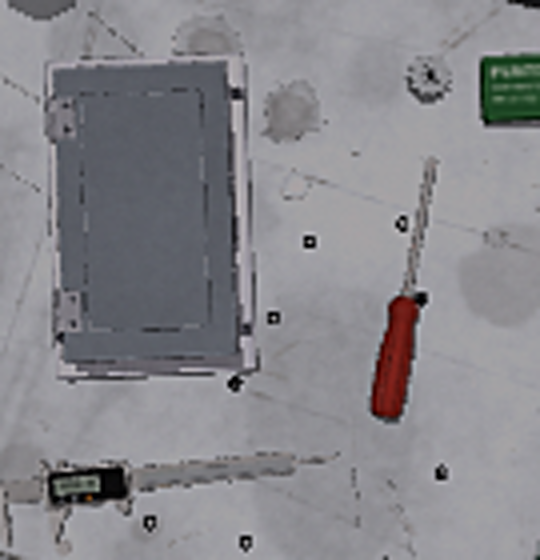

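View pics/top_c1.png

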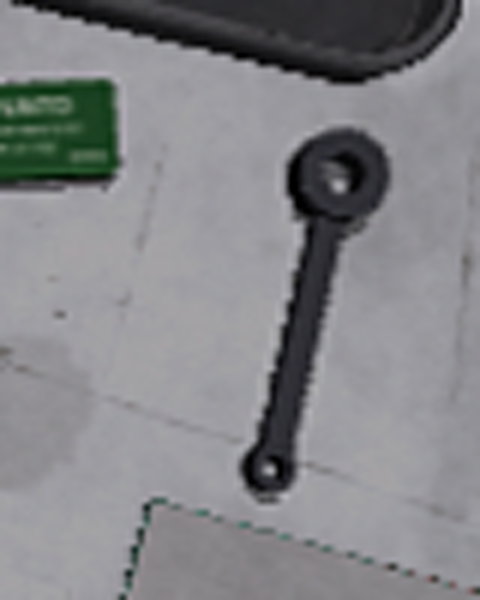

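View pics/side_c0.png

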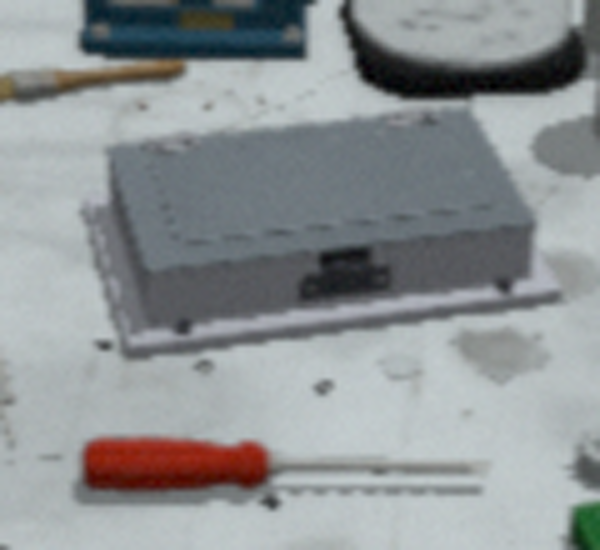

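View pics/side_c1.png

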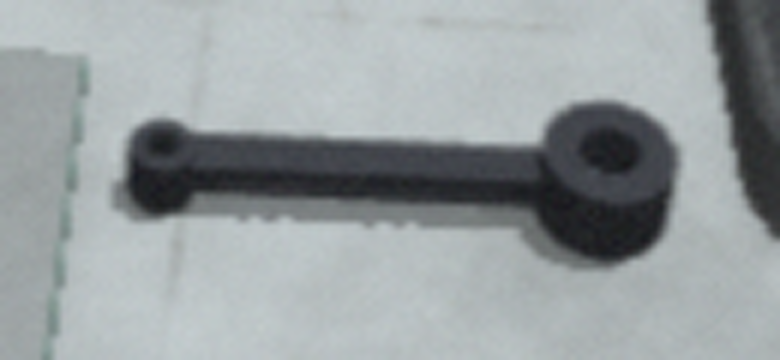

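```bash
cat > m0.py <<'E'
from h import *
im=np.load("top0.npz")['im'];D=np.load("top0.npz")['d'];P=cloud("top",D)
# cover by depth
m=np.zeros(D.shape,np.uint8); s=np.s_[130:240,175:250]; m[s]=(P[s][...,2]>0.035)
m=cv2.morphologyEx(m,cv2.MORPH_OPEN,np.ones((3,3)))
c=max(cv2.findContours(m,0,1)[0],key=cv2.contourArea)
c=c[:,0].astype(float); W=plane("top",c,0.0475)
r=cv2.minAreaRect(np.float32(W[:,:2]*1000)); print("cover depth rect",r)
# gray colour: cover vs plate
hsv=cv2.cvtColor(im,cv2.COLOR_BGR2HSV)
print("cover col",hsv[184,213],"plate",hsv[150,236],hsv[200,240])
v=im[...,0].astype(int)-im[...,2]
m2=np.zeros(D.shape,np.uint8); m2[s]=((v[s]>12)&(hsv[...,2][s]<150))
m2=cv2.morphologyEx(m2,cv2.MORPH_CLOSE,np.ones((5,5)));m2=cv2.morphologyEx(m2,cv2.MORPH_OPEN,np.ones((5,5)))
c=max(cv2.findContours(m2,0,1)[0],key=cv2.contourArea)
c=c[:,0].astype(float); W=plane("top",c,0.0475)
r=cv2.minAreaRect(np.float32(W[:,:2]*1000)); print("cover col rect",r); 
# slot from side: 
for uv in [(190+345/5,140+258/5)]:
    o,d=ray("side",uv); print("slot z=.038",plane("side",uv,0.038))
# screwdriver
red=((hsv[...,1]>120)&((hsv[...,0]<12)|(hsv[...,0]>168))).astype(np.uint8); red[:, :250]=0;red[:,300:]=0
ys,xs=np.nonzero(red); W=plane("top",np.c_[xs,ys],0.018)[:,:2]
mu=W.mean(0);w,V=np.linalg.eigh(np.cov(W.T)); ax=V[:,1]; t=(W-mu)@ax
print("red",mu,ax,np.degrees(np.arctan2(ax[1],ax[0])),t.min(),t.max(),len(t))
print("tip top", plane("top",[175+432/4,130+158/4],0.013), "side",plane("side",[190+488/5,140+466/5],0.013))
print("handle end side",plane("side",[190+85/5,140+463/5],0.013))
# lever
g=im.max(2)
dark=np.zeros(D.shape,np.uint8); dark[140:220,335:372]=(g[140:220,335:372]<95)
c=max(cv2.findContours(dark,0,1)[0],key=cv2.contourArea); print("lever px",cv2.boundingRect(c))
for nm,uv,z in(("big top",(300+340/6,130+175/6),0.03),("small",(300+269/6,130+468/6),0.024)): print(nm,plane("top",uv,z))
for nm,uv,z in(("big side",(230+607/6,270+151/6),0.03),("small side",(230+163/6,270+142/6),0.024)): print(nm,plane("side",uv,z))
E
python3 m0.py
```

```text
cover depth rect ((539.0617065429688, 112.59283447265625), (214.0062713623047, 131.62875366210938), 3.336322069168091)
cover col [113  29 105] plate [126  10 123] [115   9 166]
cover col rect ((448.2901611328125, 150.6443634033203), (20.390832901000977, 42.74534606933594), 51.1743278503418)
slot z=.038 [[0.54355634 0.05297025 0.038     ]]
red [ 0.43325819 -0.07360629] [-0.99734523  0.0728182 ] 175.82412834017117 -0.29814449113023384 0.4713371533306933 218
tip top [[ 0.58346386 -0.10240682  0.013     ]] side [[ 0.58501793 -0.09708128  0.013     ]]
handle end side [[ 0.39296851 -0.06356183  0.013     ]]
lever px (340, 151, 25, 63)
big top [[ 0.61600446 -0.32029075  0.03      ]]
small [[ 0.47038344 -0.28653006  0.024     ]]
big side [[ 0.61729452 -0.31903213  0.03      ]]
small side [[ 0.47258858 -0.28494497  0.024     ]]
```

```bash
cat > m1.py <<'E'
from h import *
im=np.load("top0.npz")['im'];D=np.load("top0.npz")['d'];P=cloud("top",D)
hsv=cv2.cvtColor(im,cv2.COLOR_BGR2HSV)
s=np.s_[130:240,175:250]
for nm,cond in(("S",(hsv[...,1]>19)&(hsv[...,2]<130)),("depth",P[...,2]>0.0445)):
    m=np.zeros(D.shape,np.uint8); m[s]=cond[s]
    m=cv2.morphologyEx(m,cv2.MORPH_CLOSE,np.ones((5,5)));m=cv2.morphologyEx(m,cv2.MORPH_OPEN,np.ones((5,5)))
    c=max(cv2.findContours(m,0,1)[0],key=cv2.contourArea)
    W=plane("top",c[:,0].astype(float),0.0475)
    r=cv2.minAreaRect(np.float32(W[:,:2]*1000)); print(nm,r, cv2.contourArea(c))
    # edge lines from rows: left and right ends
    L=[];Rr=[]
    for row in range(155,216):
        xs=np.nonzero(m[row])[0]
        if len(xs): L.append((xs.min()-.5,row)); Rr.append((xs.max()+.5,row))
    for e,q in(("hinge",L),("front",Rr)):
        w=plane("top",np.array(q),0.0475); p=np.polyfit(w[:,0],w[:,1],1); rs=w[:,1]-np.polyval(p,w[:,0])
        k=abs(rs)<0.003; p=np.polyfit(w[k,0],w[k,1],1); print(e,p,"y at .54",np.polyval(p,.54),np.degrees(np.arctan(p[0])),k.sum())
    T=[];B=[]
    for col in range(196,230):
        ys=np.nonzero(m[:,col])[0]
        if len(ys): T.append((col,ys.min()-.5));B.append((col,ys.max()+.5))
    for e,q in(("far",T),("near",B)):
        w=plane("top",np.array(q),0.0475); p=np.polyfit(w[:,1],w[:,0],1); rs=w[:,0]-np.polyval(p,w[:,1])
        k=abs(rs)<0.003; p=np.polyfit(w[k,1],w[k,0],1); print(e,p,"x at .11",np.polyval(p,.112),np.degrees(np.arctan(p[0])),k.sum())
red=((hsv[...,1]>110)&((hsv[...,0]<12)|(hsv[...,0]>168))).astype(np.uint8); red[:, :262]=0;red[:,290:]=0;red[:195]=0;red[245:]=0
ys,xs=np.nonzero(red); W=plane("top",np.c_[xs,ys],0.018)[:,:2]
mu=W.mean(0);w,V=np.linalg.eigh(np.cov(W.T)); ax=V[:,1]; t=(W-mu)@ax
print("red",mu,np.degrees(np.arctan2(ax[1],ax[0])),t.min(),t.max(),len(t),"ends",mu+ax*t.min(),mu+ax*t.max())
ims=np.load("side0.npz")['im']; hs=cv2.cvtColor(ims,cv2.COLOR_BGR2HSV)
red=((hs[...,1]>130)&((hs[...,0]<12)|(hs[...,0]>168))).astype(np.uint8); red[:, :195]=0;red[:,260:]=0;red[:220]=0;red[245:]=0
ys,xs=np.nonzero(red); print("side red px",xs.min(),xs.max(),ys.min(),ys.max())
W=plane("side",np.c_[xs,ys],0.016)[:,:2]
mu=W.mean(0);w,V=np.linalg.eigh(np.cov(W.T)); ax=V[:,1]; t=(W-mu)@ax
print("red side",mu,np.degrees(np.arctan2(ax[1],ax[0])),"ends",mu+ax*t.min(),mu+ax*t.max())
E
python3 m1.py
```

```text
S ((534.9696655273438, 102.50357055664062), (222.82217407226562, 139.0663299560547), 3.7595090866088867) 3231.0
hinge [0.02183502 0.15843505] y at .54 0.1702259658957291 1.2508557828042721 20
front [0.05070258 0.01722801] y at .54 0.04460740567256746 2.902558461005728 16
far [-0.05133135  0.65145381] x at .11 0.6457047014291382 -2.9384904746767635 34
near [-0.07704607  0.43130714] x at .11 0.42267797728088763 -4.405710667847796 34
depth ((539.5844116210938, 111.9328384399414), (214.2987823486328, 131.1793670654297), 2.613516330718994) 3115.5
hinge [0.06345004 0.13953771] y at .54 0.17380073043616623 3.630552506048613 48
front [0.05800765 0.01544077] y at .54 0.04676489909732957 3.3198734420181606 61
far [-0.06198184  0.65319915] x at .11 0.6462571819612113 -3.5467607612970884 34
near [-0.05504585  0.43837304] x at .11 0.4322079032323311 -3.1507152862194503 34
red [ 0.43416189 -0.07405679] 170.45834824187065 -0.04607075356355485 0.04276665672138737 217 ends [ 0.47959527 -0.08169369] [ 0.3919869  -0.06696759]
side red px 207 242 228 237
red side [ 0.43208138 -0.07297253] 169.43640350028144 ends [ 0.47577504 -0.08112085] [ 0.39219148 -0.06553357]
```

```bash
cat >> h.py <<'E'
def go(xyz=None,psi=None):
    o=bot.get_obs(); R=Ro.from_euler('xyz',o['tcp_rot'],degrees=True).as_matrix()
    p=o['ee_pos']; cur=np.degrees(np.arctan2(R[1,2],R[0,2]))
    print("t %.2f p %s psi %.2f tilt %.2f q %s F %s op %.1f"%(o['time'],p.round(4),cur,np.degrees(np.arccos(-R[2,0])),o['q'].round(1),o['wrist_force'].round(1),o['opening']*1e3))
    if xyz is not None: print("shift cm",(R.T@(np.array(xyz)-p)*100).round(2))
    if psi is not None: print("turn",-((psi-cur+180)%360-180))
E
python3 - <<'E'
from h import *
go([0.4535,-0.077,0.12],80)
E
```

```text
t 0.10 p [ 0.1407 -0.5315  0.2094] psi -75.17 tilt 0.07 q [-75.2   5.   10.   95.1  -0.   90. ] F [-0.   0.8 -0.3] op 85.1
shift cm [  8.98  41.87 -35.92]
turn -155.17255712164467
```

Call:
play_rows --rows '[[[0,0,0],-7,8.5]]'

```text
time: 0.18
ee_pos: [0.1407, -0.5315, 0.2095]
tcp_rot: [170.3, 89.9, 102.1]
wrist_force: [0.5, -0.2, -0.5]
opening: 0.0852
```

```bash
python3 - <<'E'
from h import *
go([0.4535,-0.077,0.12],80)
E
```

```text
t 0.18 p [ 0.1407 -0.5315  0.2095] psi -68.29 tilt 0.06 q [-75.2   5.   10.   95.1   0.   83.1] F [ 0.5 -0.2 -0.5] op 85.2
shift cm [  8.98  45.87 -30.65]
turn -148.28779143682317
```

Call:
play_rows --rows '[[[6,45.9,-30.6],-148.3,6],[[6,45.9,-30.6],-148.3,6],[[6,45.9,-30.6],-148.3,6],[[6,45.9,-30.6],-148.3,6],[[6,45.9,-30.6],-148.3,6],[[6,45.9,-30.6],-148.3,6],[[6,45.9,-30.6],-148.3,6],[[6,45.9,-30.6],-148.3,6],[[6,45.9,-30.6],-148.3,6],[[6,45.9,-30.6],-148.3,6],[[6,45.9,-30.6],-148.3,6],[[6,45.9,-30.6],-148.3,6]]'

```text
time: 1.18
ee_pos: [0.4228, -0.1199, 0.1557]
tcp_rot: [-45.5, 90.0, -27.4]
wrist_force: [1.1, -1.3, -0.9]
opening: 0.06
```

```bash
python3 - <<'E'
from h import *
go([0.4535,-0.077,0.12],80)
E
```

```text
t 1.18 p [ 0.4228 -0.1199  0.1557] psi 18.13 tilt 0.01 q [-15.8 -10.9 -11.2  89.7  -0.   56. ] F [ 1.1 -1.3 -0.9] op 60.0
shift cm [3.57 3.12 4.26]
turn -61.86928546044794
```

Call:
play_rows --rows '[[[3.5,3.1,4.3],-61.9,6],[[3.5,3.1,4.3],-61.9,6],[[3.5,3.1,4.3],-61.9,6],[[3.5,3.1,4.3],-61.9,6],[[3.5,3.1,4.3],-61.9,6],[[3.5,3.1,4.3],-61.9,6],[[3.5,3.1,4.3],-61.9,6],[[3.5,3.1,4.3],-61.9,6],[[3.5,3.1,4.3],-61.9,6],[[3.5,3.1,4.3],-61.9,6]]'

```text
time: 2.02
ee_pos: [0.4535, -0.0793, 0.1206]
tcp_rot: [92.7, 90.0, 172.6]
wrist_force: [1.0, -0.1, -0.0]
opening: 0.0601
```

```bash
python3 - <<'E'
from h import *
go([0.4535,-0.077,0.003],80)
im,d=bot.camera("side"); cv2.imwrite("pics/s1.png",cv2.resize(im[120:290,150:350],None,fx=3,fy=3))
E
```

```text
t 2.02 p [ 0.4535 -0.0793  0.1206] psi 79.88 tilt 0.04 q [ -9.9  -8.1 -12.6  85.5  -0.    0.2] F [ 1.  -0.1 -0. ] op 60.1
shift cm [11.76  0.03  0.22]
turn -0.11970820928792136
```

View pics/s1.png

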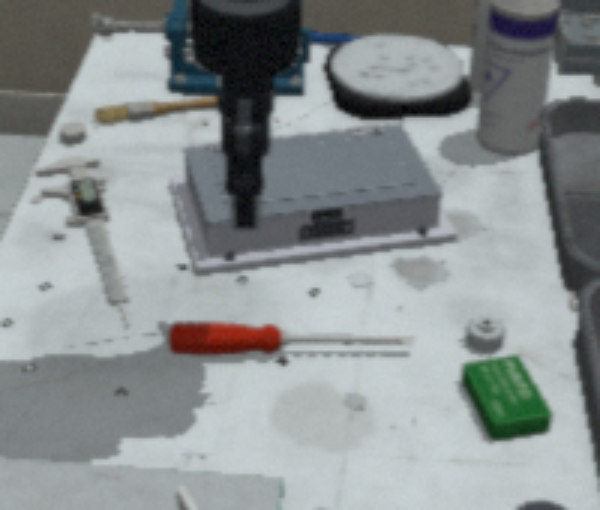

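Call:
play_rows --rows '[[[4,0,0.2],0,6],[[8,0,0.2],0,6],[[10,0,0.2],0,6],[[11,0,0.2],0,6],[[11.5,0,0.2],0,6],[[11.5,0,0.2],0,6]]'

```text
time: 2.57
ee_pos: [0.4539, -0.0773, 0.0058]
tcp_rot: [91.3, 90.0, 170.9]
wrist_force: [-0.6, 0.1, -0.2]
opening: 0.06
```

```bash
python3 - <<'E'
from h import *
go([0.4535,-0.077,0.003],80)
im,d=bot.camera("side"); cv2.imwrite("pics/s2.png",cv2.resize(im[180:260,180:310],None,fx=6,fy=6))
E
```

```text
t 2.57 p [ 0.4539 -0.0773  0.0058] psi 79.59 tilt 0.03 q [ -9.7  -6.2 -23.6  72.6  -0.    0.7] F [-0.6  0.1 -0.2] op 60.0
shift cm [0.28 0.05 0.03]
turn -0.4089122780977732
```

View pics/s2.png

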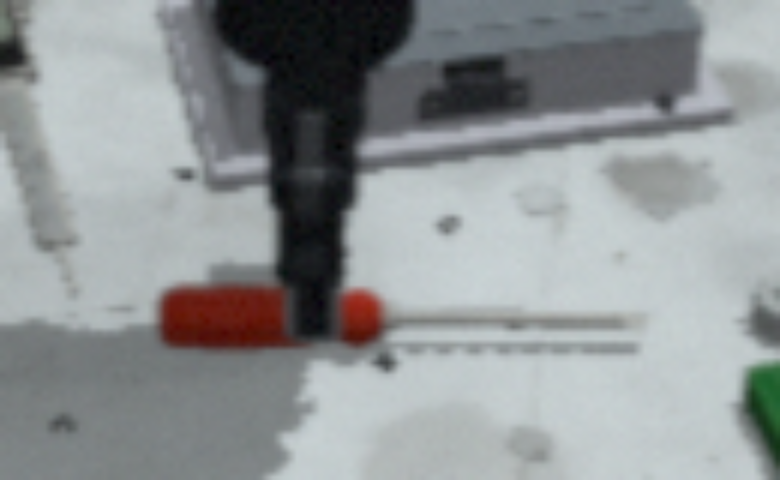

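Call:
play_rows --rows '[[[0.2,0,0],0,6],[[0.2,0,0],0,2],[[0.2,0,0],0,1.5],[[0.2,0,0],0,1.5],[[0.2,0,0],0,1.5],[[0.2,0,0],0,1.5],[[0.2,0,0],0,1.5]]' --squeeze 110

```text
time: 3.2
ee_pos: [0.4551, -0.0776, 0.0054]
tcp_rot: [-91.7, 89.8, -12.0]
wrist_force: [-0.5, -0.3, 7.3]
opening: 0.0151
```

Call:
play_rows --rows '[[[-2,0,0],0,1.5],[[-5,0,0],0,1.5],[[-7,0,0],0,1.5],[[-7,0,0],0,1.5],[[-7,0,0],0,1.5]]'

```text
time: 3.62
ee_pos: [0.4549, -0.0775, 0.0752]
tcp_rot: [-90.0, 89.8, -10.3]
wrist_force: [-0.1, 0.1, -0.6]
opening: 0.0148
```

```bash
python3 - <<'E'
from h import *
go([0.5457,-0.11,0.028],183.4)
for n in("side","top"):
    im,d=bot.camera(n); np.savez(n+"3.npz",im=im,d=d)
    c=im[150:260,180:330] if n=="side" else im[140:260,220:320]
    cv2.imwrite(f"pics/{n}3.png",cv2.resize(c,None,fx=5,fy=5))
E
```

```text
t 3.62 p [ 0.4549 -0.0775  0.0752] psi 79.67 tilt 0.15 q [ -9.7  -7.8 -17.4  80.3  -0.    0.7] F [-0.1  0.1 -0.6] op 14.8
shift cm [ 4.75 -9.5  -1.57]
turn -103.7341585974923
```

View pics/side3.png

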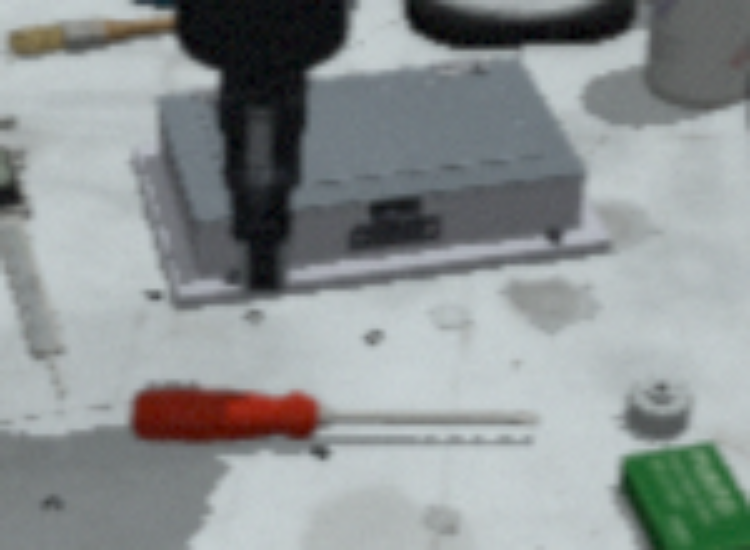

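View pics/top3.png

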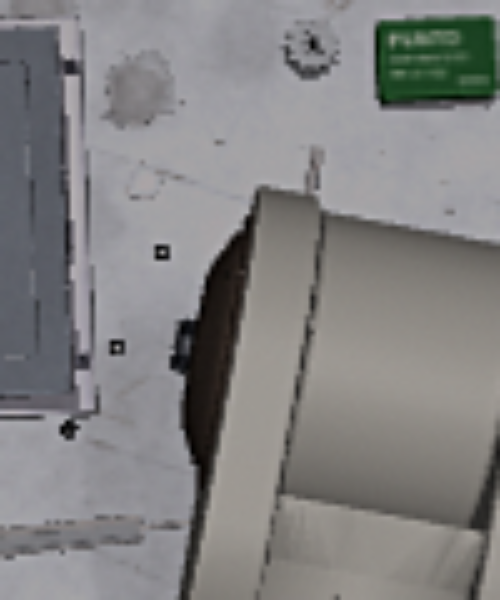

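```bash
python3 - <<'E'
from h import *
for y in(-.1075,-.12):
  for z in(0,0.006,0.02): print(y,z,((proj("side",[0.449,y,z])-[180,180])*6).round(0))
# now: fingers at 15mm opening, TCP .4549,-.0775,.0752 
print(((proj("side",[0.4535,-.085,.0752])-[180,150])*5).round(), ((proj("side",[0.4535,-.085,.085])-[180,150])*5).round())
print("tip",plane("side",[287.4,233.6],.013),"end",plane("side",[180+132/5,150+413/5],.013))
print("handle px",((proj("side",[[.4535,-.077,.013],[.4535,-.077,.0],[.4535,-.077,.026],[.4535,-.09,.013]])-[180,180])*6).round())
E
```

```text
-0.1075 0 [[316. 397.]]
-0.1075 0.006 [[316. 385.]]
-0.1075 0.02 [[316. 358.]]
-0.12 0 [[321. 418.]]
-0.12 0.006 [[321. 406.]]
-0.12 0.02 [[321. 379.]]
[[265. 325.]] [[265. 308.]]
tip [[ 0.58416319 -0.09846783  0.013     ]] end [[ 0.39154393 -0.06333019  0.013     ]]
handle px [[316. 321.]
 [316. 346.]
 [316. 296.]
 [321. 342.]]
```

```bash
python3 - <<'E'
from h import *
z=np.load("side3.npz"); im,d=z['im'],z['d']; P=cloud("side",d)
for r in range(190,214,2):
    for c in (232,): print(r,im[r,c],P[r,c].round(4))
E
```

```text
190 [34 30 29] [ 0.4445 -0.1337  0.1791]
192 [31 28 22] [ 0.4453 -0.1282  0.1702]
194 [24 21 16] [ 0.4459 -0.1234  0.1617]
196 [26 21 18] [ 0.4471 -0.1149  0.1505]
198 [20 17  9] [ 0.4496 -0.0977  0.1329]
200 [26 22 17] [ 0.45   -0.0946  0.1253]
202 [21 23 21] [ 0.4497 -0.0961  0.1209]
204 [27 25 18] [ 0.4501 -0.0934  0.1133]
206 [18 12 13] [ 0.4497 -0.0956  0.1094]
208 [73 69 65] [ 0.4507 -0.0887  0.0986]
210 [181 179 172] [ 4.683e-01  3.430e-02 -2.000e-04]
212 [159 157 151] [0.4667 0.0232 0.0017]
```

Call:
play_rows --rows '[[[0,0,0],0,4.5],[[2,0,0],0,4.5],[[4,0,0],0,4.5],[[6,0,0],0,4.5],[[7,0,0],0,4.5],[[7.5,0,0],0,4.5],[[8,0,0],0,4.5],[[8,0,0],0,4.5]]'

```text
time: 4.38
ee_pos: [0.4538, -0.0773, -0.0065]
tcp_rot: [89.1, 90.0, 168.8]
wrist_force: [-0.1, 0.6, 1.2]
opening: 0.0446
```

```bash
cat > tip.py <<'E'
from h import *
import sys
go()
im,d=bot.camera("side"); P=cloud("side",d)
cv2.imwrite(f"pics/{sys.argv[1]}.png",cv2.resize(im[180:260,180:310],None,fx=6,fy=6))
for r in range(224,250,2): print(r,im[r,232],P[r,232].round(4))
E
python3 tip.py s4
```

```text
t 4.38 p [ 0.4538 -0.0773 -0.0065] psi 79.67 tilt 0.04 q [ -9.7  -5.7 -24.6  71.1   0.    0.7] F [-0.1  0.6  1.2] op 44.6
224 [24 21 23] [ 0.4437 -0.1357  0.09  ]
226 [31 29 26] [ 0.4452 -0.1245  0.0752]
228 [32 29 28] [ 0.4451 -0.1255  0.0703]
230 [16 17 14] [ 0.4448 -0.1272  0.0659]
232 [24 26 23] [ 0.4471 -0.1109  0.0465]
234 [23 22 15] [ 0.4474 -0.1084  0.0384]
236 [16 14 14] [ 0.4474 -0.1084  0.0324]
238 [34 33 31] [ 0.4472 -0.1091  0.0269]
240 [154 154 148] [ 0.4503 -0.0871  0.0016]
242 [176 171 164] [ 4.495e-01 -9.260e-02  1.000e-04]
244 [152 152 146] [ 0.448 -0.103  0.003]
246 [166 164 157] [ 0.4471 -0.1091  0.0021]
248 [195 194 186] [ 0.4462 -0.1146  0.0007]
```

View pics/s4.png

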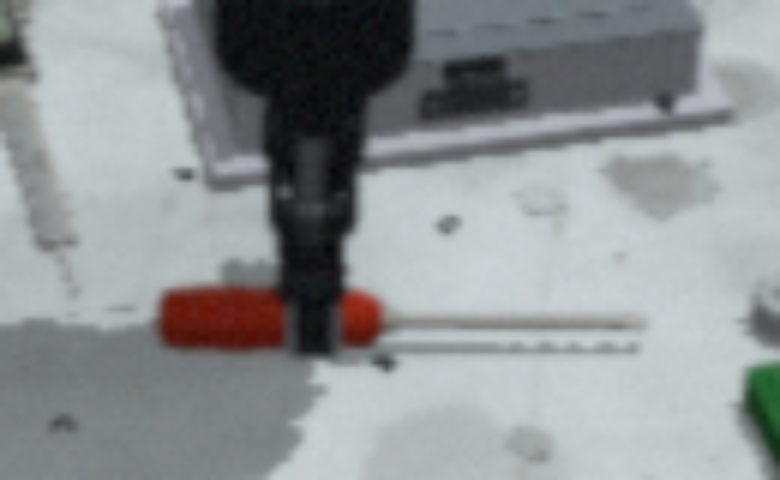

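Call:
play_rows --rows '[[[0.5,0,0],0,4.5],[[0.8,0,0],0,4.5],[[1.1,0,0],0,4.5],[[1.1,0,0],0,4.5],[[1.1,0,0],0,4.5]]'

```text
time: 4.85
ee_pos: [0.4539, -0.0773, -0.0171]
tcp_rot: [88.9, 90.0, 168.6]
wrist_force: [0.1, -0.0, -1.1]
opening: 0.0449
```

```bash
python3 tip.py s5
```

```text
t 4.85 p [ 0.4539 -0.0773 -0.0171] psi 79.67 tilt 0.01 q [ -9.7  -5.3 -25.5  69.9   0.    0.7] F [ 0.1 -0.  -1.1] op 44.9
224 [40 38 35] [ 0.4434 -0.1374  0.0914]
226 [22 25 22] [ 0.4436 -0.1362  0.0848]
228 [28 23 22] [ 0.4432 -0.1386  0.0811]
230 [38 35 30] [ 0.4453 -0.1235  0.0629]
232 [20 15 17] [ 0.4447 -0.1277  0.0606]
234 [25 20 19] [ 0.4474 -0.1086  0.0385]
236 [23 17 18] [ 0.4467 -0.1127  0.036 ]
238 [22 18 14] [ 0.4468 -0.1119  0.0293]
240 [27 24 23] [ 0.4471 -0.11    0.0215]
242 [58 58 52] [ 0.4472 -0.1088  0.0143]
244 [131 129 123] [ 0.4482 -0.1014  0.0016]
246 [134 136 129] [ 0.4472 -0.1084  0.0015]
248 [171 171 163] [ 4.463e-01 -1.142e-01  4.000e-04]
```

View pics/s5.png

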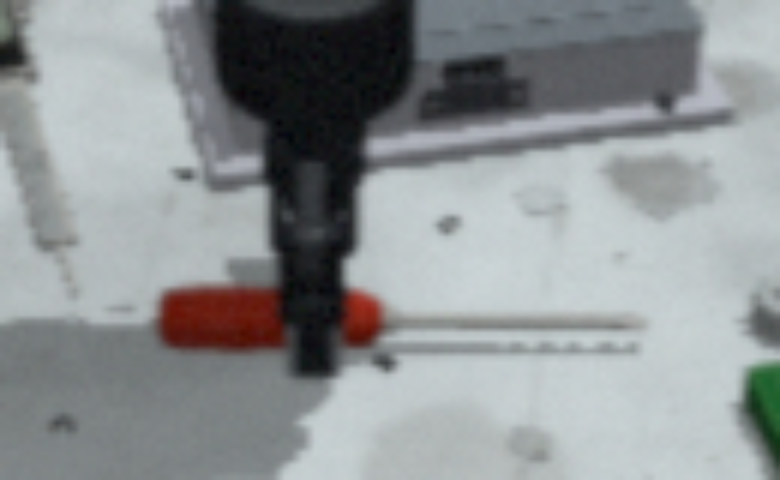

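Call:
play_rows --rows '[[[0.4,0,0],0,4.5],[[0.4,0,0],0,2],[[0.4,0,0],0,1.5],[[0.4,0,0],0,1.5],[[0.4,0,0],0,1.5],[[0.4,0,0],0,1.5],[[0.4,0,0],0,1.5]]' --squeeze 110

```text
time: 5.48
ee_pos: [0.4541, -0.0773, -0.021]
tcp_rot: [-100.3, 90.0, -20.6]
wrist_force: [0.6, 1.2, 1.4]
opening: 0.0236
```

Call:
play_rows --rows '[[[-2,0,0],0,1.5],[[-4,0,0],0,1.5],[[-6,0,0],0,1.5],[[-6,0,0],0,1.5],[[-6,0,0],0,1.5]]'

```text
time: 5.9
ee_pos: [0.4547, -0.0775, 0.0397]
tcp_rot: [-89.2, 89.9, -9.5]
wrist_force: [-0.2, -0.3, -1.2]
opening: 0.0237
```

```bash
python3 tip.py s6 | head -1
```

```text
t 5.90 p [ 0.4547 -0.0775  0.0397] psi 79.67 tilt 0.11 q [ -9.7  -7.2 -20.7  76.3   0.    0.7] F [-0.2 -0.3 -1.2] op 23.7
```

View pics/s6.png

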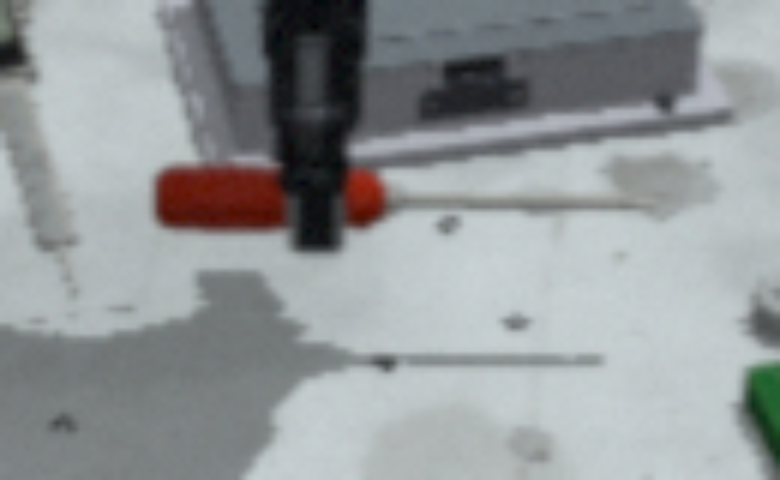

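```bash
python3 - <<'E'
from h import *
go([0.5537,-0.133,0.03],183.4)
E
```

```text
t 5.95 p [ 0.454  -0.0773  0.0386] psi 79.67 tilt 0.01 q [ -9.7  -7.1 -20.8  76.3  -0.    0.7] F [-0.5 -0.3 -0.6] op 23.8
shift cm [  0.86 -10.81  -3.69]
turn -103.72878520122691
```

Call:
play_rows --rows '[[[0,-1,-0.4],-7,1.5],[[0,-2,-0.8],-14,1.5],[[0,-3,-1.2],-21,1.5],[[0,-4,-1.5],-28,1.5],[[0,-5,-1.8],-35,1.5],[[0,-6,-2.1],-42,1.5],[[0,-7,-2.4],-49,1.5],[[0,-8,-2.7],-56,1.5],[[0,-9,-3],-63,1.5],[[0,-10,-3.4],-70,1.5],[[0,-10.8,-3.7],-77,1.5],[[0,-10.8,-3.7],-84,1.5]]'

```text
time: 6.95
ee_pos: [0.5538, -0.1336, 0.037]
tcp_rot: [5.2, 89.9, 169.2]
wrist_force: [-0.7, 1.1, -1.1]
opening: 0.0239
```

```bash
python3 - <<'E'
from h import *
go([0.5537,-0.133,0.02],183.4)
E
```

```text
t 6.95 p [ 0.5538 -0.1336  0.037 ] psi 164.00 tilt 0.11 q [-13.6   8.   -5.8  76.3  -0.  -87.6] F [-0.7  1.1 -1.1] op 23.9
shift cm [ 1.7  -0.05  0.03]
turn -19.4022827340186
```

Call:
play_rows --rows '[[[0.5,0,0],-7,1.5],[[1,0,0],-14,1.5],[[1.7,0,0],-19.5,1.5],[[2.5,0,0],-19.5,1.5],[[3.3,0,0],-19.5,1.5],[[3.3,0,0],-19.5,1.5],[[3.3,0,0],-19.5,1.5]]'

```text
time: 7.53
ee_pos: [0.5529, -0.1329, 0.0049]
tcp_rot: [-14.6, 89.9, 168.4]
wrist_force: [-0.2, -0.1, -1.0]
opening: 0.0237
```

```bash
python3 - <<'E'
from h import *
go([0.5537,-0.133,0.004],183.4)
for n in("side","top"):
    im,d=bot.camera(n); np.savez(n+"7.npz",im=im,d=d)
    c=im[170:270,220:340] if n=="side" else im[140:260,190:310]
    cv2.imwrite(f"pics/{n}7.png",cv2.resize(c,None,fx=6 if n=="side" else 5,fy=6 if n=="side" else 5))
E
```

```text
t 7.53 p [ 0.5529 -0.1329  0.0049] psi -176.96 tilt 0.10 q [ -13.5    8.7   -8.6   72.8   -0.  -106.6] F [-0.2 -0.1 -1. ] op 23.7
shift cm [ 0.09  0.01 -0.08]
turn -0.3617367542924512
```

View pics/side7.png

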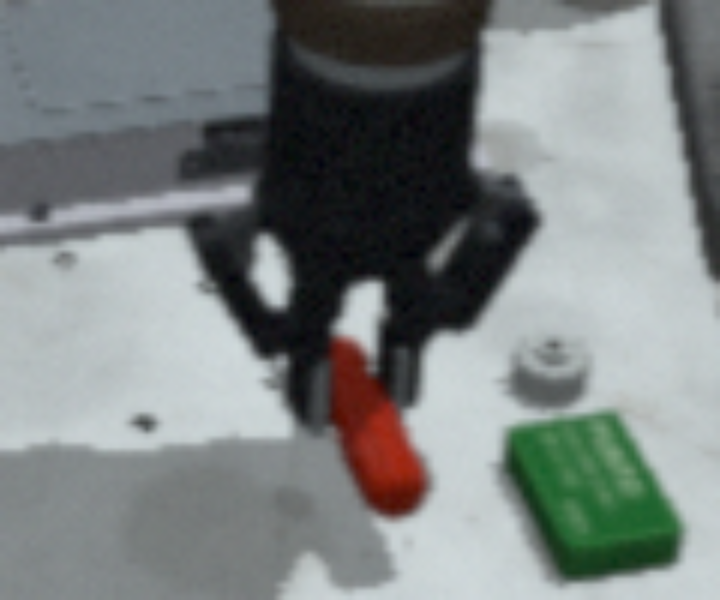

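View pics/top7.png

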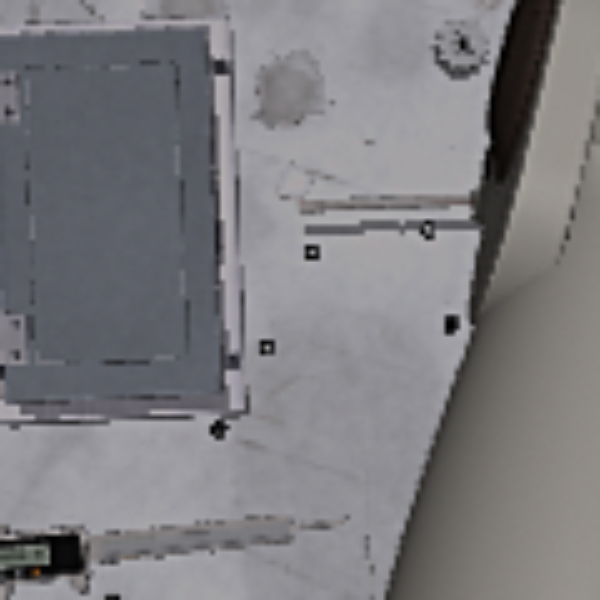

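```bash
python3 - <<'E'
from h import *
z=np.load("top7.npz"); im,d=z['im'],z['d']; P=cloud("top",d)
a=plane("top",[[250.2,181.2],[285,179.6]],.038); print(a, np.degrees(np.arctan2(*(a[0]-a[1])[[1,0]])))
for c in range(249,286,3):
    col=P[176:186,c]; i=np.nanargmax(col[:,2]); print(c,176+i,col[i].round(4))
s=np.load("side7.npz"); P=cloud("side",s['d']); hs=cv2.cvtColor(s['im'],cv2.COLOR_BGR2HSV)
red=((hs[...,1]>130)&((hs[...,0]<12)|(hs[...,0]>168))); red[:220]=0; red[262:]=0; red[:,:260]=0; red[:,300:]=0
Q=P[red]; Q=Q[~np.isnan(Q[:,0])]
for lo in np.arange(-.2,-.1,.01):
    k=(Q[:,1]>lo)&(Q[:,1]<lo+.01)
    if k.sum()>3: print("red y",lo.round(2),"x",np.median(Q[k,0]).round(4),"zmax",np.percentile(Q[k,2],95).round(4))
E
```

```text
[[ 0.54481108 -0.00446351  0.038     ]
 [ 0.55103513 -0.10635175  0.038     ]] 93.49568432517529
249 178 [ 0.5573 -0.0006  0.0018]
252 181 [ 0.5452 -0.0097  0.0415]
255 181 [ 0.545  -0.0184  0.0457]
258 180 [ 0.548  -0.0271  0.0461]
261 180 [ 0.548  -0.0357  0.0479]
264 180 [ 0.5484 -0.0446  0.0451]
267 180 [ 0.5487 -0.0534  0.0426]
270 180 [ 0.5488 -0.0621  0.0427]
273 180 [ 0.5488 -0.0708  0.0443]
276 179 [ 0.5519 -0.0795  0.0436]
279 180 [ 0.5491 -0.0883  0.0436]
282 179 [ 0.5523 -0.0972  0.0423]
285 182 [ 0.5219 -0.0794  0.3242]
red y -0.2 x 0.5545 zmax 0.0515
red y -0.19 x 0.5499 zmax 0.0538
red y -0.18 x 0.5505 zmax 0.0542
red y -0.17 x 0.5483 zmax 0.0538
red y -0.16 x 0.5499 zmax 0.0531
red y -0.15 x 0.5471 zmax 0.0732
red y -0.14 x 0.5497 zmax 0.0566
red y -0.13 x 0.5523 zmax 0.051
red y -0.12 x 0.5513 zmax 0.052
```

Call:
play_rows --rows '[[[0.1,-1.5,0],0,1.5],[[0.1,-3,0],0,1.5],[[0.1,-4,0],0,1.5],[[0.1,-5,0],0,1.5],[[0.1,-5.5,0],0,1.5],[[0.1,-6,0],0,1.5],[[0.1,-6,0],0,1.5]]'

```text
time: 8.22
ee_pos: [0.5504, -0.0725, 0.0051]
tcp_rot: [-169.6, 90.0, 13.6]
wrist_force: [-1.0, 0.1, -1.2]
opening: 0.0238
```

```bash
python3 - <<'E'
from h import *
go()
for n in("side","top"):
    im,d=bot.camera(n); np.savez(n+"8.npz",im=im,d=d)
    c=im[170:270,200:320] if n=="side" else im[140:240,180:300]
    cv2.imwrite(f"pics/{n}8.png",cv2.resize(c,None,fx=6 if n=="side" else 6,fy=6))
E
```

```text
t 8.22 p [ 0.5504 -0.0725  0.0051] psi -176.80 tilt 0.01 q [  -7.5    6.8  -10.7   72.5    0.  -100.7] F [-1.   0.1 -1.2] op 23.8
```

View pics/side8.png

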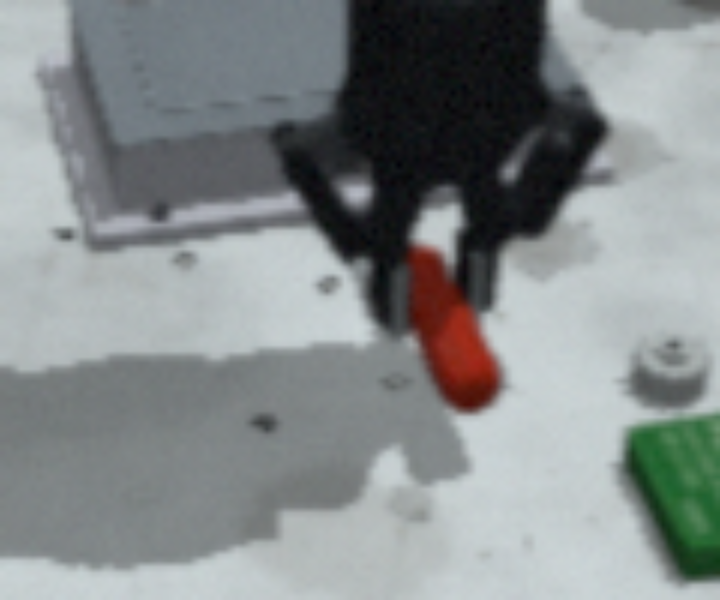

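View pics/top8.png

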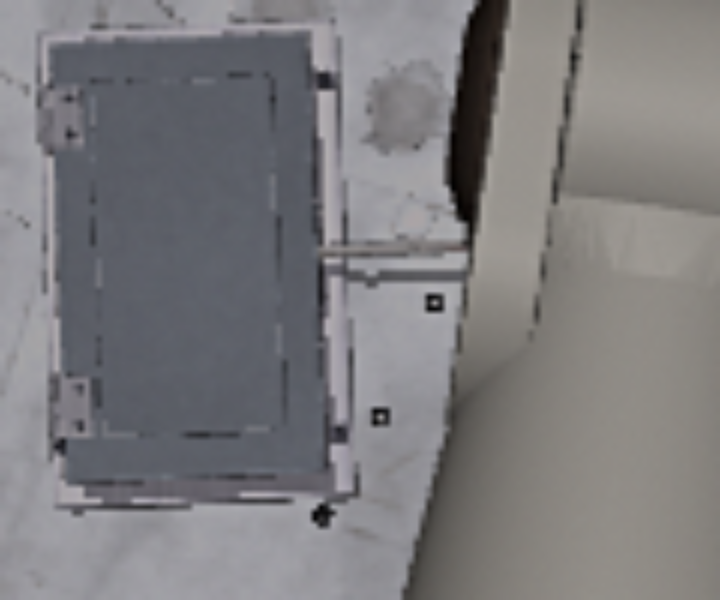

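Call:
play_rows --rows '[[[0.05,-0.8,0],0,1.5],[[0.05,-1.6,0],0,1.5],[[0.05,-2.3,0],0,1.5],[[0.05,-3,0],0,1.5],[[0.05,-3,0],0,1.5]]'

```text
time: 8.73
ee_pos: [0.5485, -0.0419, 0.0044]
tcp_rot: [-67.3, 90.0, 115.9]
wrist_force: [-0.3, 1.2, -0.5]
opening: 0.0239
```

```bash
python3 - <<'E'
from h import *
go()
E
```

```text
t 8.73 p [ 0.5485 -0.0419  0.0044] psi -176.76 tilt 0.02 q [ -4.4   6.1 -11.5  72.4   0.  -97.6] F [-0.3  1.2 -0.5] op 23.9
```

Call:
play_rows --rows '[[[-0.5,0,0],0,1.5],[[-1,0,0],0,1.5],[[-1.5,-0.05,0],0,1.5],[[-2.1,-0.1,0],0,1.5],[[-2.7,-0.2,0],0,1.5],[[-3.3,-0.4,0],0,1.5],[[-3.3,-0.4,0],0,1.5]]'

```text
time: 9.32
ee_pos: [0.5491, -0.0393, 0.0391]
tcp_rot: [163.7, 89.9, -13.2]
wrist_force: [-0.5, -0.2, -2.1]
opening: 0.0234
```

```bash
cat > look.py <<'E'
from h import *
import sys
k=sys.argv[1]
go()
for n in("side","top"):
    im,d=bot.camera(n); np.savez(n+k+".npz",im=im,d=d)
    c=im[100:260,180:330] if n=="side" else im[120:250,160:310]
    cv2.imwrite(f"pics/{n}{k}.png",cv2.resize(c,None,fx=3 if n=="side" else 4,fy=3 if n=="side" else 4))
    P=cloud(n,d).reshape(-1,3); q=(P[:,0]>.44)&(P[:,0]<.53)&(P[:,1]>.04)&(P[:,1]<.26)&(P[:,2]>.03)&(P[:,2]<.25)
    q=P[q]; print(n,len(q),"y",np.percentile(q[:,1],[2,50,98]).round(3),"z",np.percentile(q[:,2],[2,50,98]).round(3))
    if len(q)>30:
        w,V=np.linalg.eigh(np.cov(q[:,1:].T)); print(" cover line angle",np.degrees(np.arctan2(V[1,1],V[0,1])).round(1))
E
python3 look.py 9
```

```text
t 9.32 p [ 0.5491 -0.0393  0.0391] psi -176.83 tilt 0.10 q [ -4.1   5.1  -8.7  76.1  -0.  -97.3] F [-0.5 -0.2 -2.1] op 23.4
side 527 y [0.045 0.071 0.171] z [0.031 0.059 0.091]
 cover line angle -172.1
top 1376 y [0.047 0.106 0.169] z [0.043 0.07  0.091]
 cover line angle 165.1
```

View pics/side9.png

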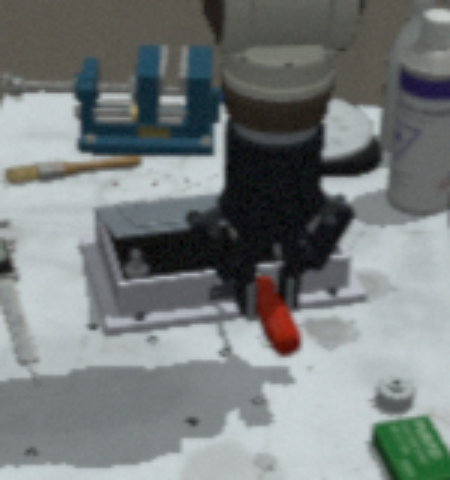

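Call:
play_rows --rows '[[[-0.8,-0.3,0],0,1.5],[[-1.45,-0.67,0],0,1.5],[[-2,-1,0],0,1.5],[[-2.5,-1.4,0],0,1.5],[[-3.2,-2.1,0],0,1.5],[[-3.7,-2.5,0],0,1.5],[[-4.1,-3,0],0,1.5],[[-4.6,-3.8,0],0,1.5],[[-4.6,-3.8,0],0,1.5]]'

```text
time: 10.17
ee_pos: [0.5468, 0.0002, 0.0847]
tcp_rot: [-159.1, 89.9, 24.2]
wrist_force: [0.4, 0.1, -1.1]
opening: 0.0235
```

```bash
python3 look.py 10
```

```text
t 10.17 p [5.468e-01 2.000e-04 8.470e-02] psi -176.77 tilt 0.09 q [ -0.    3.8  -5.   81.1   0.  -93.2] F [ 0.4  0.1 -1.1] op 23.5
side 1089 y [0.046 0.14  0.172] z [0.031 0.069 0.155]
 cover line angle -144.2
top 578 y [0.109 0.136 0.172] z [0.047 0.111 0.156]
 cover line angle 118.2
```

View pics/side10.png

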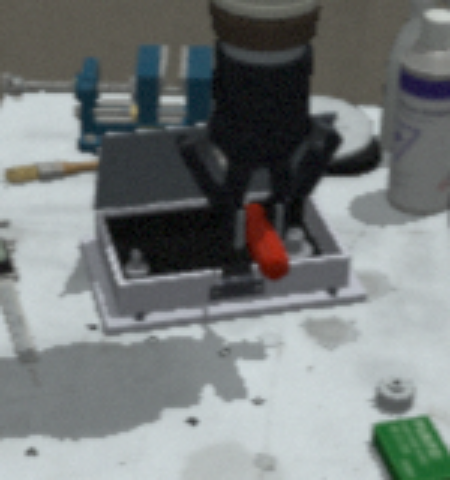

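View pics/top10.png

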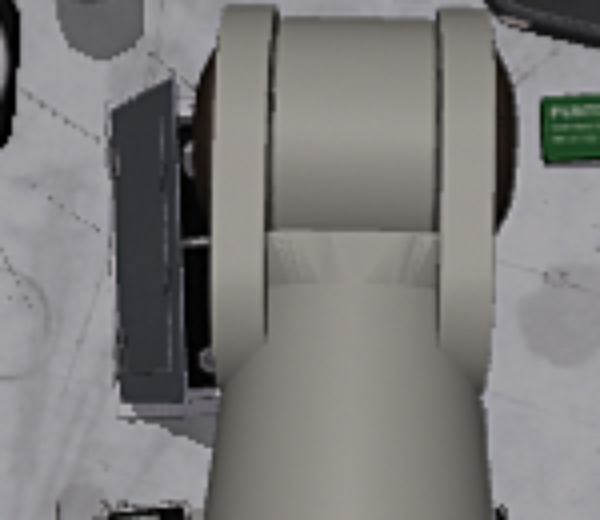

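Call:
play_rows --rows '[[[-0.5,-0.8,0],0,1.5],[[-0.8,-1.5,0],0,1.5],[[-0.9,-2.2,0],0,1.5],[[-1.1,-3,0],0,1.5],[[-1.2,-3.7,0],0,1.5],[[-1.2,-4.4,0],0,1.5],[[-1.2,-5.1,0],0,1.5],[[-1.1,-5.8,0],0,1.5],[[-1,-6.4,0],0,1.5],[[-1,-6.7,0],0,1.5],[[-1,-6.7,0],0,1.5]]'

```text
time: 11.18
ee_pos: [0.5426, 0.0665, 0.0933]
tcp_rot: [-78.4, 90.0, 104.9]
wrist_force: [0.3, 0.1, -0.6]
opening: 0.0233
```

```bash
python3 look.py 11
```

```text
t 11.18 p [0.5426 0.0665 0.0933] psi -176.78 tilt 0.03 q [  7.    3.8  -4.1  82.1   0.  -86.2] F [ 0.3  0.1 -0.6] op 23.3
side 2168 y [0.046 0.176 0.21 ] z [0.032 0.108 0.233]
 cover line angle 139.5
top 90 y [0.199 0.206 0.21 ] z [0.144 0.161 0.165]
 cover line angle 63.0
```

View pics/side11.png

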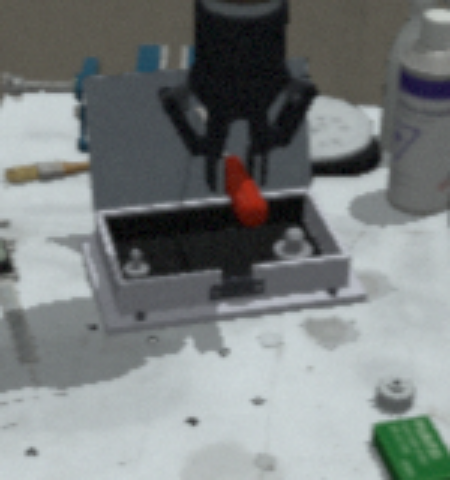

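View pics/top11.png

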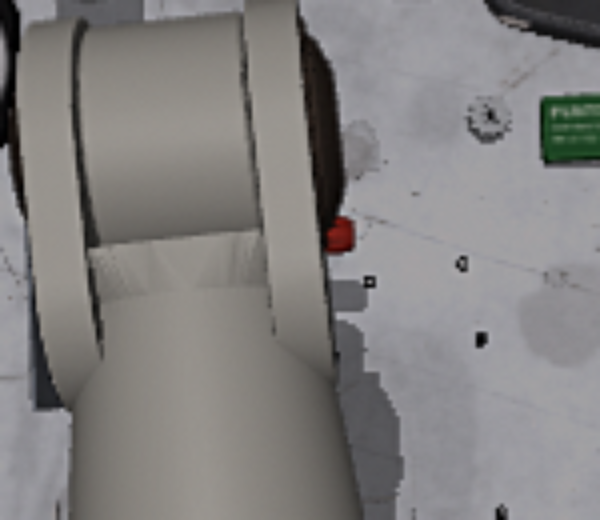

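```bash
python3 - <<'E'
from h import *
go([0.50,-0.13,0.09])
P=cloud("side",np.load("side11.npz")['d']).reshape(-1,3)
q=P[(P[:,0]>.45)&(P[:,0]<.5)&(P[:,1]>.165)&(P[:,1]<.24)&(P[:,2]>.06)&(P[:,2]<.17)]
p=np.polyfit(q[:,2],q[:,1],1); print(len(q),"angle",90+np.degrees(np.arctan(p[0])),np.std(q[:,1]-np.polyval(p,q[:,2])))
E
```

```text
t 11.28 p [0.5427 0.0659 0.0935] psi -176.81 tilt 0.02 q [  6.9   3.8  -4.1  82.1   0.  -86.3] F [ 0.2  0.2 -0.1] op 23.8
shift cm [ 0.34 19.32  5.35]
689 angle 107.21997507588326 0.002658097269656077
```

Call:
play_rows --rows '[[[0,2,0],0,1.5],[[0,5,1],0,1.5],[[0,8,2],0,1.5],[[0,11.5,3],0,1.5],[[0,15,4.3],0,1.5],[[0,18,5.3],0,1.5],[[0,19.3,5.3],0,1.5],[[2.5,19.3,5.3],0,1.5],[[5,19.3,5.3],0,1.5],[[7.5,19.3,5.3],0,1.5],[[9,19.3,5.3],0,1.5],[[9,19.3,5.3],0,1.5]]'

```text
time: 12.28
ee_pos: [0.4984, -0.1295, -0.0]
tcp_rot: [-21.7, 89.7, 161.4]
wrist_force: [-1.0, 0.4, -1.1]
opening: 0.0236
```

```bash
python3 look.py 12; python3 -c "
from h import *
go([0.50,-0.13,-0.02])"
```

```text
t 12.28 p [ 0.4984 -0.1295 -0.    ] psi -176.85 tilt 0.30 q [ -14.6    1.9  -16.5   71.9    0.  -107.7] F [-1.   0.4 -1.1] op 23.6
side 1154 y [0.045 0.183 0.209] z [0.032 0.081 0.162]
 cover line angle -139.0
top 943 y [0.045 0.186 0.209] z [0.035 0.097 0.163]
 cover line angle 46.1
t 12.38 p [ 0.5004 -0.1299  0.0037] psi -176.83 tilt 0.03 q [ -14.6    1.7  -16.2   72.1    0.  -107.7] F [ 0.4  0.1 -0.3] op 23.4
shift cm [2.37 0.01 0.04]
```

View pics/side12.png

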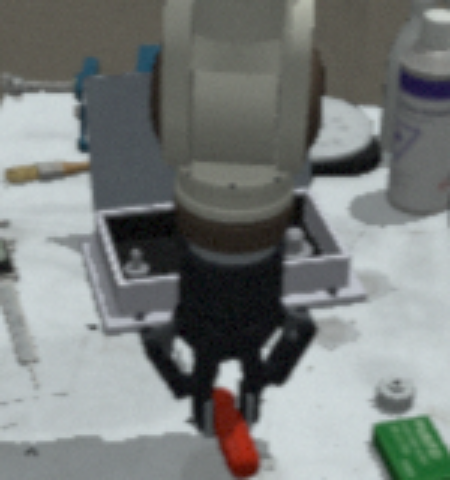

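Cover stays open behind; the driver is held over free table. Lowering it.

Call:
play_rows --rows '[[[0.8,0,0],0,1.5],[[1.5,0,0],0,1.5],[[2,0,0],0,1.5],[[2.3,0,0],0,1.5],[[2.4,0,0],0,1.5],[[2.4,0,0],0,1.5],[[2.4,0,0],0,1.5]]'

```text
time: 12.97
ee_pos: [0.5005, -0.1301, -0.0204]
tcp_rot: [169.0, 90.0, -7.8]
wrist_force: [-0.4, 0.5, -0.8]
opening: 0.0238
```

```bash
python3 -c "
from h import *
go()"
```

```text
t 12.97 p [ 0.5005 -0.1301 -0.0204] psi -176.83 tilt 0.02 q [ -14.6    2.6  -18.1   69.3    0.  -107.7] F [-0.4  0.5 -0.8] op 23.8
```

Call:
play_rows --rows '[[[0.1,0,0],0,1.5],[[0.1,0,0],0,1.5],[[0.1,0,0],0,3],[[0.1,0,0],0,4.5],[[0.1,0,0],0,4.5],[[0.1,0,0],0,4.5],[[-2,0,0],0,4.5],[[-5,0,0],0,4.5],[[-9,0,0],0,4.5],[[-11,0,0],0,4.5],[[-11,0,0],0,4.5]]'

```text
time: 13.88
ee_pos: [0.5027, -0.1306, 0.0947]
tcp_rot: [162.6, 89.6, -14.2]
wrist_force: [0.1, 0.2, -0.0]
opening: 0.0454
```

```bash
python3 look.py 13; python3 -c "
from h import *
go([0.5766,-0.3104,0.08],76.8)"
```

```text
t 13.88 p [ 0.5027 -0.1306  0.0947] psi -176.83 tilt 0.43 q [ -14.6   -0.4   -8.2   81.8    0.  -107.7] F [ 0.1  0.2 -0. ] op 45.4
side 1399 y [0.047 0.188 0.21 ] z [0.032 0.097 0.163]
 cover line angle -135.1
top 941 y [0.045 0.186 0.209] z [0.036 0.097 0.163]
 cover line angle 46.5
t 13.98 p [ 0.5009 -0.1302  0.0902] psi -176.83 tilt 0.10 q [ -14.6   -0.2   -8.6   81.6    0.  -107.7] F [-0.3  0.4 -0.3] op 45.2
shift cm [ 1.04 18.41 -6.56]
turn 106.36854602347995
```

View pics/side13.png

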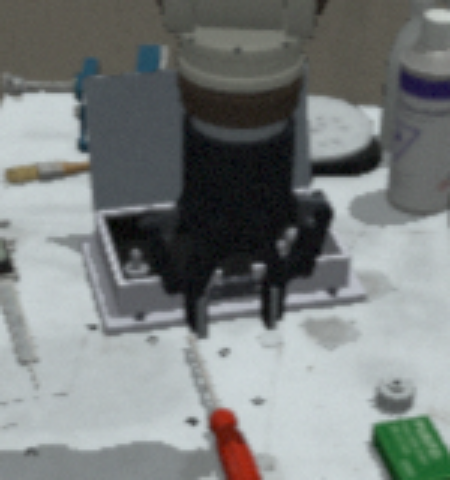

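Call:
play_rows --rows '[[[0,2,-0.7],7,4.5],[[0,4,-1.4],14,4.5],[[0,6,-2.1],21,4.5],[[0,8,-2.8],28,4.5],[[0,10,-3.5],35,4.5],[[0,12,-4.2],42,4.5],[[0,14,-4.9],49,4.5],[[0,16,-5.7],56,4.5],[[0,18,-6.5],63,4.5],[[0.5,18.4,-6.6],70,4.5],[[1,18.4,-6.6],77,4.5],[[1,18.4,-6.6],84,4.5]]'

```text
time: 14.98
ee_pos: [0.5753, -0.3101, 0.0758]
tcp_rot: [52.9, 89.7, 151.7]
wrist_force: [0.1, 0.7, -0.1]
opening: 0.0452
```

Call:
play_rows --rows '[[[0,0,0],7,4.5],[[0,0,0],14,4.5],[[0,0,0],21,4.5],[[0,0,0],22.3,4.5],[[0,0,0],22.3,4.5]]'

```text
time: 15.4
ee_pos: [0.5759, -0.3098, 0.0779]
tcp_rot: [74.5, 89.9, 151.5]
wrist_force: [0.6, -0.0, 0.6]
opening: 0.045
```

```bash
python3 - <<'E'
from h import *
go([0.5766,-0.3104,-0.005],76.8)
for n in("side","top"):
    im,d=bot.camera(n); np.savez(n+"14.npz",im=im,d=d)
im=np.load("side14.npz")['im'];cv2.imwrite("pics/side14.png",cv2.resize(im[200:340,200:370],None,fx=4,fy=4))
E
```

```text
t 15.40 p [ 0.5759 -0.3098  0.0779] psi 76.97 tilt 0.12 q [-28.3  18.8  11.7  82.9   0.  -15.2] F [ 0.6 -0.   0.6] op 45.0
shift cm [ 8.29 -0.1  -0.05]
turn 0.1707797584624018
```

View pics/side14.png

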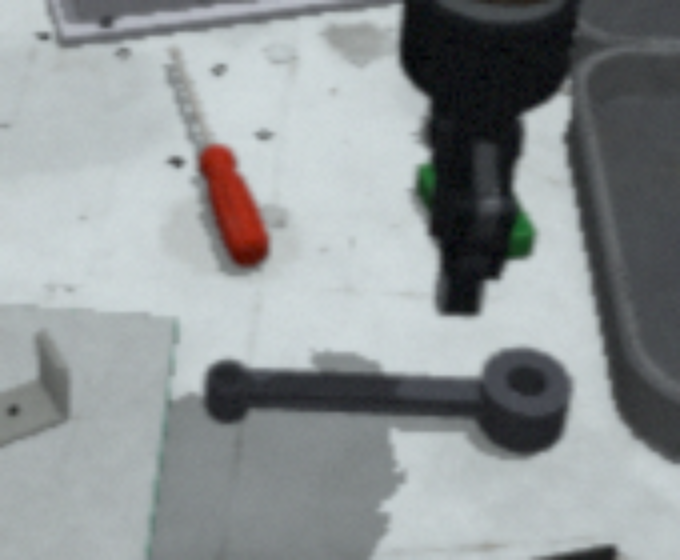

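Call:
play_rows --rows '[[[2,0,0],0,4.5],[[4.5,-0.1,0],0,4.5],[[7,-0.1,0],0,4.5],[[8.3,-0.1,0],0,4.5],[[9.2,-0.1,0],0,4.5],[[9.6,-0.1,0],0,4.5],[[9.6,-0.1,0],0,4.5]]'

```text
time: 16.08
ee_pos: [0.5773, -0.3103, -0.0168]
tcp_rot: [73.3, 90.0, 150.2]
wrist_force: [0.6, 1.0, 0.1]
opening: 0.0452
```

```bash
python3 - <<'E'
from h import *
go()
im,d=bot.camera("side"); cv2.imwrite("pics/side15.png",cv2.resize(im[240:340,220:360],None,fx=5,fy=5))
E
```

```text
t 16.08 p [ 0.5773 -0.3103 -0.0168] psi 76.91 tilt 0.03 q [-28.3  20.8   3.6  72.8   0.  -15.2] F [0.6 1.  0.1] op 45.2
```

View pics/side15.png

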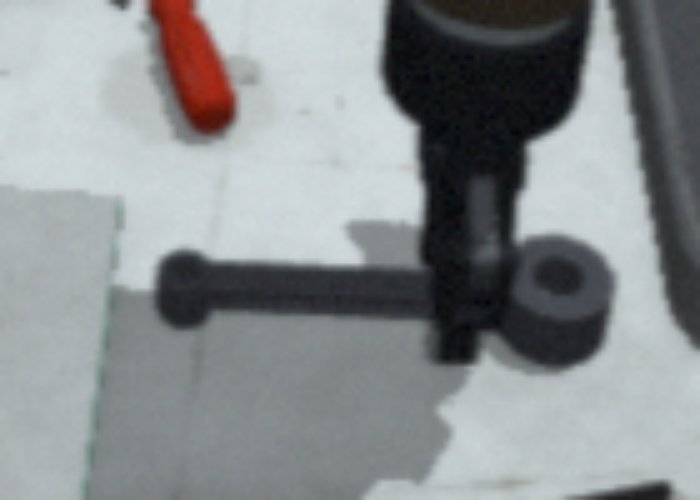

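Call:
play_rows --rows '[[[0.2,0,0],0,4.5],[[0.2,0,0],0,2],[[0.2,0,0],0,0.7],[[0.2,0,0],0,0.7],[[0.2,0,0],0,0.7],[[0.2,0,0],0,0.7],[[0.2,0,0],0,0.7],[[0.2,0,0],0,0.7]]' --squeeze 90

```text
time: 16.8
ee_pos: [0.5778, -0.3107, -0.0175]
tcp_rot: [-112.5, 89.9, -35.6]
wrist_force: [-1.1, 0.2, 5.0]
opening: 0.014
```

Call:
play_rows --rows '[[[-0.3,0,0],0,0.7],[[-1,0,0],0,0.7],[[-2,0,0],0,0.7],[[-3,0,0],0,0.7],[[-3,0,0],0,0.7],[[-3,0,0],0,0.7]]'

```text
time: 17.3
ee_pos: [0.5781, -0.3106, 0.0126]
tcp_rot: [-104.6, 89.9, -27.7]
wrist_force: [-0.4, 1.0, -5.1]
opening: 0.0136
```

```bash
python3 - <<'E'
from h import *
go()
im,d=bot.camera("side"); cv2.imwrite("pics/side16.png",cv2.resize(im[220:340,210:360],None,fx=5,fy=5))
E
```

```text
t 17.30 p [ 0.5781 -0.3106  0.0126] psi 76.88 tilt 0.11 q [-28.3  20.    5.8  75.8   0.  -15.1] F [-0.4  1.  -5.1] op 13.6
```

View pics/side16.png

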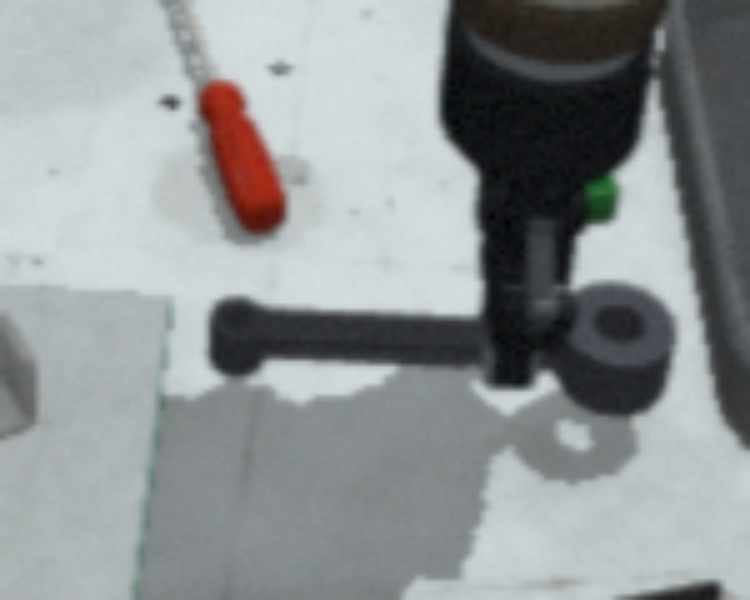

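Call:
play_rows --rows '[[[-2,0,0],0,0.7],[[-4,0,0],0,0.7],[[-6,0,0],0,0.7],[[-8,0,0],0,0.7],[[-8,0,0],0,0.7],[[-8,0,0],0,0.7]]'

```text
time: 17.85
ee_pos: [0.5779, -0.3106, 0.0916]
tcp_rot: [-103.9, 89.9, -27.1]
wrist_force: [-0.6, -0.2, -6.9]
opening: 0.0139
```

```bash
python3 - <<'E'
from h import *
go()
for n,(a,b,c,e) in(("side",(200,120,310,220)),("top",(165,135,255,235))):
    im,d=bot.camera(n); np.savez(n+"17.npz",im=im,d=d)
    cv2.imwrite(f"pics/{n}17.png",cv2.resize(im[b:e,a:c],None,fx=6,fy=6,interpolation=cv2.INTER_CUBIC))
im=np.load("side17.npz")['im'];cv2.imwrite("pics/side17b.png",im[150:380,150:450].repeat(2,0).repeat(2,1))
E
```

```text
t 17.85 p [ 0.5779 -0.3106  0.0916] psi 76.87 tilt 0.09 q [-28.3  18.8  13.2  84.2   0.  -15.1] F [-0.6 -0.2 -6.9] op 13.9
```

View pics/side17.png

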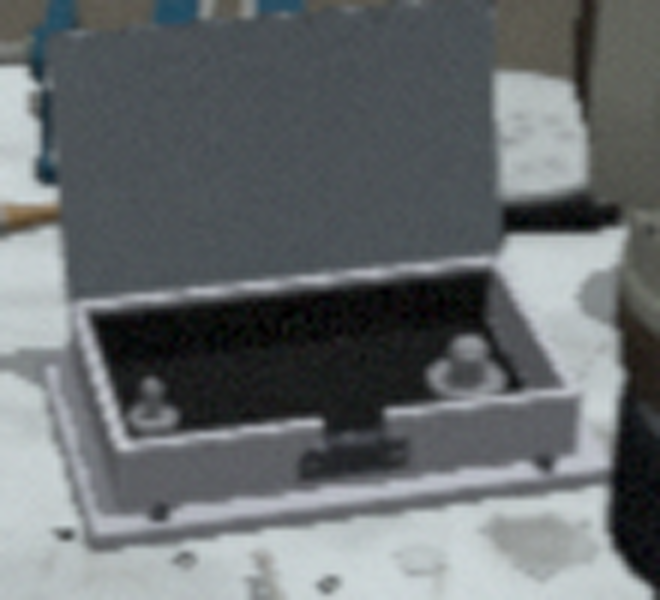

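View pics/top17.png

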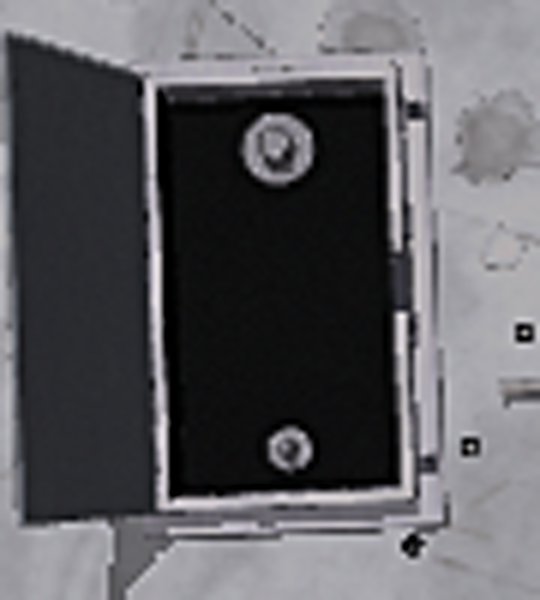

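View pics/side17b.png

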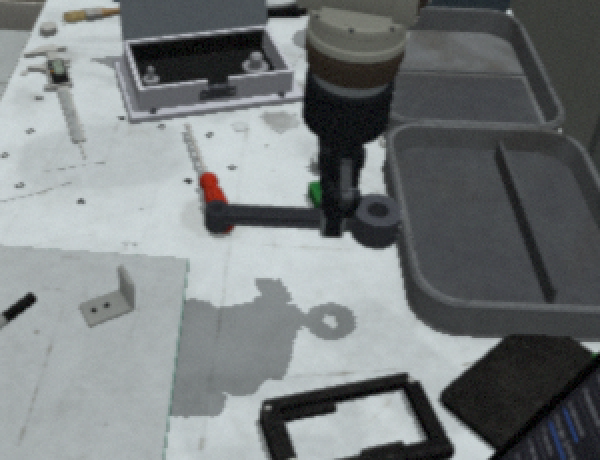

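```bash
python3 - <<'E'
from h import *
O=np.array([.5393,.1103]); xf=np.array([-.0593,.9982]); yf=np.array([-.9982,-.0593])
print("pred", O-.0715*yf, O+.0785*yf)
print("top", plane("top",[[165+277/6,135+147/6],[165+290/6,135+447/6]],.036))
print("side", plane("side",[[200+469/6,120+345/6],[200+152/6,120+384/6]],.036))
# tray inner edges from top: rim corners at z=.044 outer
c=np.array([[150,80],[395,68],[412,498],[165,505]])/6+[165,135]
w=plane("top",c,.044); print("rim",w.round(4),"mean",w.mean(0))
print(np.linalg.norm(w-np.roll(w,1,0),axis=1))
E
```

```text
pred [0.6106713  0.11453995] [0.4609413  0.10564495]
top [[0.6072669  0.11125796 0.036     ]
 [0.46054061 0.10197328 0.036     ]]
side [[0.610805   0.1158404  0.036     ]
 [0.46083295 0.10583784 0.036     ]]
rim [[0.6382 0.173  0.044 ]
 [0.6458 0.0537 0.044 ]
 [0.4368 0.0418 0.044 ]
 [0.4317 0.161  0.044 ]] mean [0.53811463 0.10736745 0.044     ]
[0.20681112 0.11957779 0.20926893 0.11925874]
```

```bash
python3 - <<'E'
from h import *
im=np.load("side17.npz")['im']
cv2.imwrite("pics/side17c.png",cv2.resize(im[235:280,245:360],None,fx=6,fy=6,interpolation=cv2.INTER_CUBIC))
E
```

```text
(no output)
```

View pics/side17c.png

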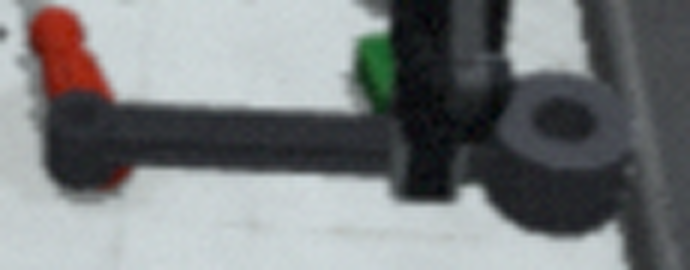

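```bash
python3 - <<'E'
from h import *
f=lambda U,V,a,b:[(U+.5)/6-.5+a,(V+.5)/6-.5+b]
b=plane("side",f(564,119,245,235),.139)[0]; s=plane("side",f(80,111,245,235),.133)[0]
print(b,s,np.linalg.norm(b-s),np.degrees(np.arctan2(*(s-b)[[1,0]])))
u=(s-b)[:2]/np.linalg.norm((s-b)[:2]); t=np.array([.5779,-.3106]); print("along",(t-b[:2])@u,"perp",np.cross(u,t-b[:2]))
E
```

```text
[ 0.61819462 -0.31783032  0.139     ] [ 0.47141424 -0.28324136  0.133     ] 0.15092010228553052 166.74010045576506
along 0.04087876206960743 perp 0.002204764217332655<stdin>:5: DeprecationWarning: Arrays of 2-dimensional vectors are deprecated. Use arrays of 3-dimensional vectors instead. (deprecated in NumPy 2.0)
```

```bash
python3 - <<'E'
from h import *
P=cloud("side",np.load("side12.npz")['d'])
for r in range(150,245,6):
    row=P[r,225:300]; k=(row[:,1]<-.0)&(row[:,2]>0.02); 
    if k.any(): q=row[k]; print(r,"x",q[:,0].min().round(3),q[:,0].max().round(3),"y",np.median(q[:,1]).round(3),"z",np.median(q[:,2]).round(3))
go([.569,.112,.092],93.5)
E
```

```text
150 x 0.445 0.542 y -0.165 z 0.288
156 x 0.459 0.533 y -0.151 z 0.266
162 x 0.46 0.538 y -0.165 z 0.261
168 x 0.46 0.536 y -0.162 z 0.245
174 x 0.461 0.534 y -0.162 z 0.231
180 x 0.463 0.536 y -0.163 z 0.218
186 x 0.462 0.53 y -0.154 z 0.197
192 x 0.462 0.532 y -0.16 z 0.187
198 x 0.462 0.534 y -0.16 z 0.172
204 x 0.459 0.561 y -0.154 z 0.153
210 x 0.435 0.564 y -0.138 z 0.125
216 x 0.435 0.556 y -0.138 z 0.11
222 x 0.443 0.548 y -0.14 z 0.092
228 x 0.452 0.537 y -0.138 z 0.075
234 x 0.473 0.523 y -0.133 z 0.05
240 x 0.474 0.523 y -0.139 z 0.041
t 17.95 p [ 0.5768 -0.31    0.0894] psi 76.87 tilt 0.13 q [-28.3  18.9  13.   84.2  -0.  -15.1] F [-0.3  0.8 -5.2] op 13.6
shift cm [-0.21 10.35 40.92]
turn -16.625456911301285
```

Call:
play_rows --rows '[[[-0.2,0.3,1],0,0.7],[[-0.4,1,3.5],-1.5,0.7],[[-0.5,1.8,7],-3,0.7],[[-0.5,2.7,10.5],-4.5,0.7],[[-0.5,3.6,14],-6,0.7],[[-0.5,4.4,17.5],-7.5,0.7],[[-0.5,5.3,21],-9,0.7],[[-0.5,6.2,24.5],-10.5,0.7],[[-0.5,7.1,28],-12,0.7],[[-0.5,7.9,31],-13.5,0.7],[[-0.5,8.5,33.5],-15,0.7],[[-0.5,8.8,34.5],-15.5,0.7]]'

```text
time: 18.95
ee_pos: [0.5689, 0.0493, 0.0951]
tcp_rot: [62.2, 89.9, 154.8]
wrist_force: [0.2, 0.5, -5.3]
opening: 0.0137
```

```bash
python3 - <<'E'
from h import *
go([.569,.112,.092],93.5)
im,d=bot.camera("side"); np.savez("side18.npz",im=im,d=d); cv2.imwrite("pics/side18.png",cv2.resize(im[90:240,170:340],None,fx=4,fy=4))
E
```

```text
t 18.95 p [0.5689 0.0493 0.0951] psi 92.62 tilt 0.12 q [ 4.9  7.2 -0.2 82.7  0.1  2.3] F [ 0.2  0.5 -5.3] op 13.7
shift cm [ 0.32 -0.3   6.27]
turn -0.8802156144548121
```

View pics/side18.png

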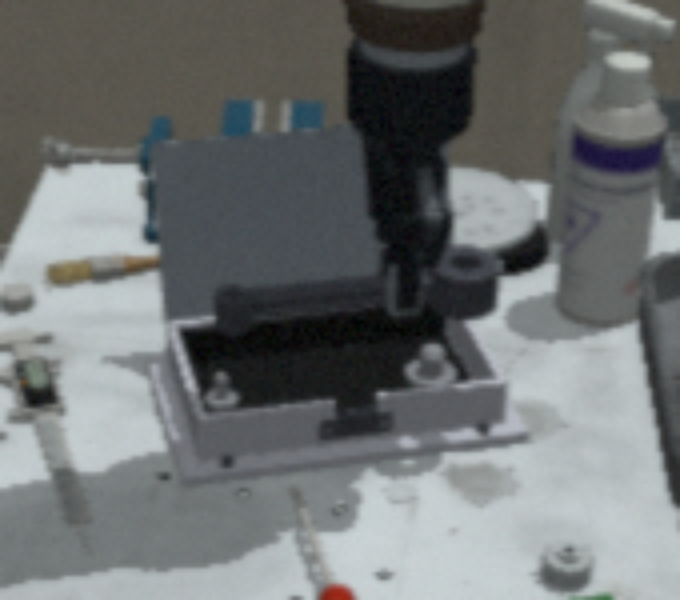

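Call:
play_rows --rows '[[[0,0,1],-0.3,0.7],[[0,-0.1,2.5],-0.6,0.7],[[0,-0.2,4],-0.9,0.7],[[0,-0.3,5.3],-0.9,0.7],[[0,-0.3,6],-0.9,0.7],[[0,-0.3,6.3],-0.9,0.7],[[0,-0.3,6.3],-0.9,0.7],[[0,-0.3,6.3],-0.9,0.7]]'

```text
time: 19.67
ee_pos: [0.5704, 0.1083, 0.0963]
tcp_rot: [146.0, 90.0, -120.8]
wrist_force: [0.3, -1.1, -5.4]
opening: 0.0144
```

```bash
python3 - <<'E'
from h import *
go([.569,.112,.05],93.5)
im,d=bot.camera("side"); np.savez("side19.npz",im=im,d=d); cv2.imwrite("pics/side19.png",cv2.resize(im[110:230,190:320],None,fx=5,fy=5,interpolation=cv2.INTER_CUBIC))
E
```

```text
t 19.67 p [0.5704 0.1083 0.0963] psi 93.25 tilt 0.02 q [10.8  8.4  1.3 82.9 -0.   7.5] F [ 0.3 -1.1 -5.4] op 14.4
shift cm [4.63 0.12 0.38]
turn -0.24509848078000118
```

View pics/side19.png

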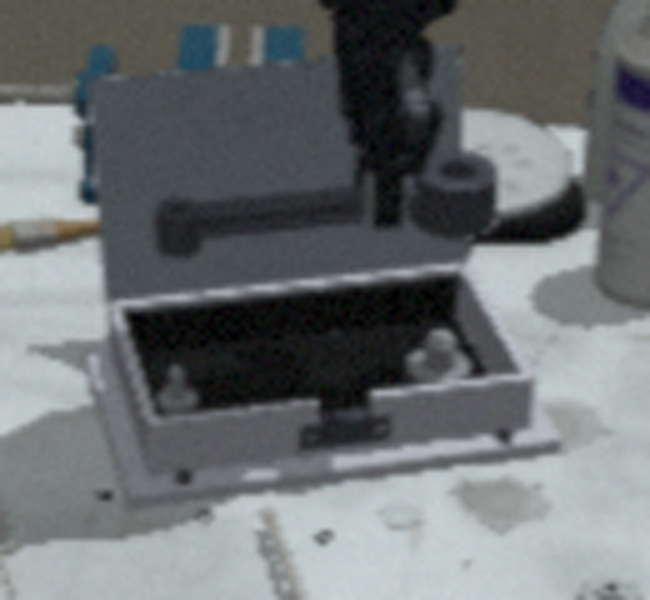

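Arm lag shows a few mm short; correct and descend.

```bash
python3 - <<'E'
from h import *
go([.569,.112,.05],93.5)
E
```

```text
t 19.72 p [0.5705 0.1081 0.0963] psi 93.24 tilt 0.02 q [10.7  8.4  1.3 82.9 -0.   7.5] F [ 0.  -0.1 -4.7] op 13.8
shift cm [4.63 0.12 0.4 ]
turn -0.25892609778495057
```

Call:
play_rows --rows '[[[0,0,0],0,0.7],[[0,0,0],0,0.7]]'

```text
time: 19.88
ee_pos: [0.5705, 0.1082, 0.0965]
tcp_rot: [-137.9, 90.0, -44.7]
wrist_force: [0.1, 0.6, -4.5]
opening: 0.0141
```

```bash
python3 - <<'E'
from h import *
go([.569,.112,.05],93.5)
E
```

```text
t 19.88 p [0.5705 0.1082 0.0965] psi 93.23 tilt 0.01 q [10.7  8.4  1.3 82.9 -0.   7.5] F [ 0.1  0.6 -4.5] op 14.1
shift cm [4.65 0.13 0.39]
turn -0.2734095503121807
```

Call:
play_rows --rows '[[[0.2,0.1,0.2],-0.2,0.7],[[0.8,0.1,0.4],-0.2,0.7],[[1.6,0.1,0.4],-0.2,0.7],[[2.5,0.1,0.4],-0.2,0.7],[[3.4,0.1,0.4],-0.2,0.7],[[4.1,0.1,0.4],-0.2,0.7],[[4.5,0.1,0.4],-0.2,0.7],[[4.7,0.1,0.4],-0.2,0.7],[[4.7,0.1,0.4],-0.2,0.7],[[4.7,0.1,0.4],-0.2,0.7],[[4.7,0.1,0.4],-0.2,0.7]]'

```text
time: 20.8
ee_pos: [0.5696, 0.1127, 0.05]
tcp_rot: [-82.2, 89.9, 11.3]
wrist_force: [0.1, 0.8, -5.7]
opening: 0.014
```

```bash
python3 - <<'E'
from h import *
go([.569,.112,.048],93.5)
im,d=bot.camera("side"); np.savez("side20.npz",im=im,d=d); cv2.imwrite("pics/side20.png",cv2.resize(im[120:230,200:320],None,fx=6,fy=6,interpolation=cv2.INTER_CUBIC))
im,d=bot.camera("top"); np.savez("top20.npz",im=im,d=d); cv2.imwrite("pics/top20.png",cv2.resize(im[120:250,160:310],None,fx=5,fy=5,interpolation=cv2.INTER_CUBIC))
E
```

```text
t 20.80 p [0.5696 0.1127 0.05  ] psi 93.47 tilt 0.05 q [11.2  9.  -3.2 77.7  0.   7.7] F [ 0.1  0.8 -5.7] op 14.0
shift cm [ 0.2   0.06 -0.07]
turn -0.0310064082586905
```

View pics/side20.png

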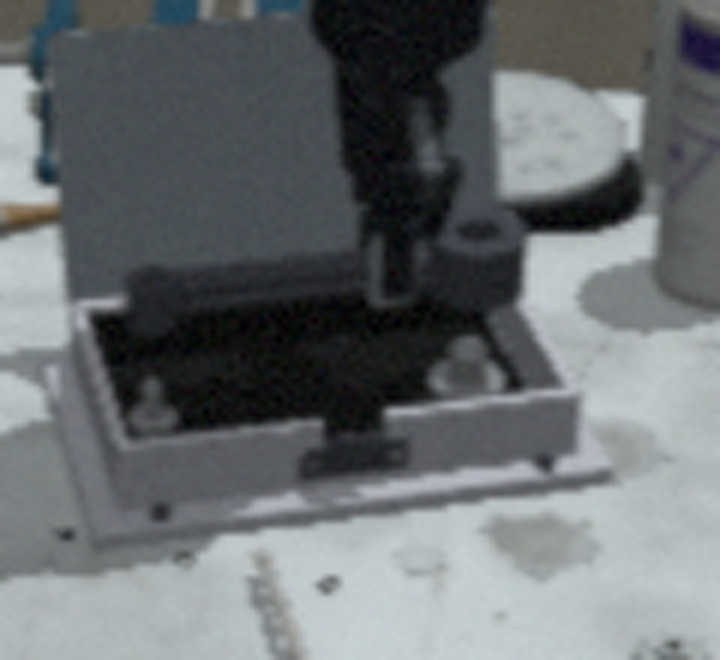

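View pics/top20.png

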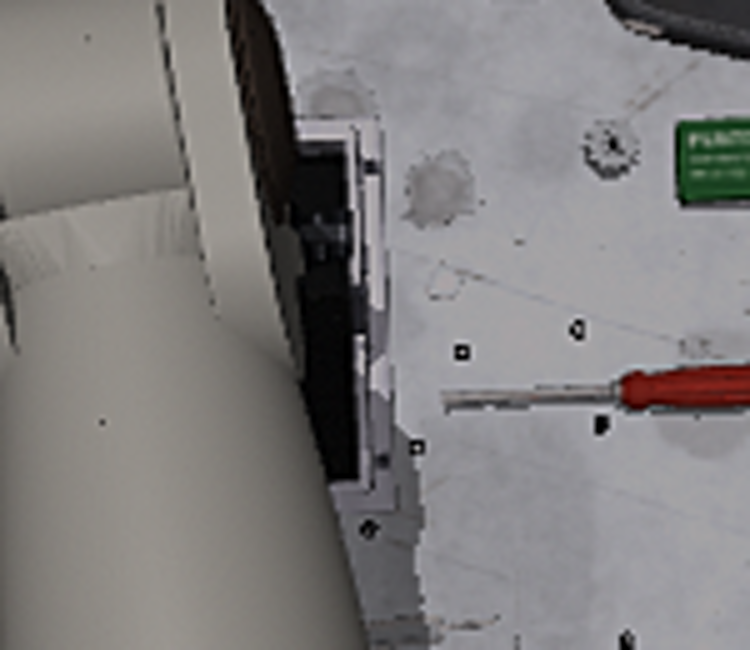

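```bash
python3 - <<'E'
from h import *
im=np.load("side20.npz")['im']
g=np.clip(im[150:195,210:300].astype(float)*2.5,0,255).astype(np.uint8)
cv2.imwrite("pics/side20b.png",cv2.resize(g,None,fx=8,fy=8,interpolation=cv2.INTER_CUBIC))
f=lambda U,V,a,b,k:[(U+.5)/k-.5+a,(V+.5)/k-.5+b]
pb=plane("side",f(467,345,200,120,6),.036)[0]; ps=plane("side",f(152,384,200,120,6),.036)[0]
print(pb,ps,np.linalg.norm(pb-ps))
for p,z in((pb,.098),(ps,.092)):
    q=proj("side",[p[0],p[1],z])[0]; print("expected px",q,"in crop b",(q-[210,150]+.5)*8-.5)
E
```

```text
[0.60922599 0.1182695  0.036     ] [0.45999056 0.10804934 0.036     ] 0.14958497039201432
expected px [278.6253498  157.82816504] in crop b [552.50279842  66.12532031]
expected px [224.58939397 165.92956365] in crop b [120.2151518  130.93650923]
```

View pics/side20b.png

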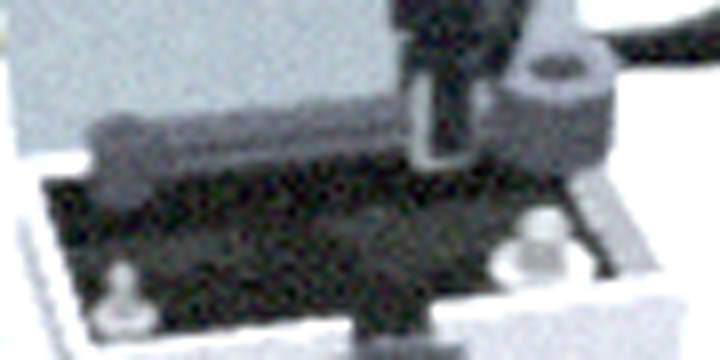

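```bash
python3 - <<'E'
from h import *
P=cloud("side",np.load("side20.npz")['d']).reshape(-1,3)
q=P[(P[:,0]>.44)&(P[:,0]<.5)&(P[:,1]>.165)&(P[:,1]<.24)&(P[:,2]>.07)&(P[:,2]<.165)]
p=np.polyfit(q[:,2],q[:,1],1); r=q[:,1]-np.polyval(p,q[:,2]); q=q[abs(r)<.005]; p=np.polyfit(q[:,2],q[:,1],1)
print(len(q),"cover rad",np.radians(90+np.degrees(np.arctan(p[0]))))
z=np.load("top20.npz"); T=cloud("top",z['d']); hs=cv2.cvtColor(z['im'],cv2.COLOR_BGR2HSV)
red=((hs[...,1]>120)&((hs[...,0]<12)|(hs[...,0]>168))); red[:185]=0;red[210:]=0;red[:,280:]&=True; red[:,330:]=0
print("handle top z",np.nanpercentile(T[red][:,2],[50,95]).round(4))
print("shank z",[np.nanmax(T[194:204,c,2]).round(4) for c in range(250,284,4)])
go()
E
```

```text
710 cover rad 1.8725679138875517
handle top z [0.0229 0.0283]
shank z [np.float64(0.0175), np.float64(0.0142), np.float64(0.017), np.float64(0.0179), np.float64(0.0181), np.float64(0.0175), np.float64(0.0187), np.float64(0.0172), np.float64(0.0201)]
t 20.90 p [0.5695 0.1127 0.0499] psi 93.47 tilt 0.05 q [11.2  9.  -3.2 77.7  0.   7.7] F [ 0.4 -0.1 -4.9] op 14.5
```

Call:
play_rows --rows '[[[0,0,0],0,0.7],[[0,0,0],0,0.7],[[0,0,0],0,0.7],[[0,0,0],0,0.7]]'

```text
time: 21.23
ee_pos: [0.5693, 0.1126, 0.0495]
tcp_rot: [-77.6, 90.0, 15.9]
wrist_force: [0.2, 0.8, -5.0]
opening: 0.0141
```

```bash
python3 -c "
from workcell import bot
print(bot.job_done())"
```

```text
the job is handed in; nothing more can be done
None
```

I handed the job in at about 21 s with the lever held level over the open fixture. The hand-in gives no verdict, so the outcome rests on my own last checks.

**What I did:** I put the screwdriver blade in the slot and lifted, then swung the cover back with the blade alone. I laid the screwdriver on the free table in front of the fixture. I then gripped the lever about 41 mm from the big bore's axis, carried it over and held it above the pins.

**Last checks:**

| Check | Result |
|---|---|
| Cover angle | about 1.87 rad (1.6 needed) |
| Screwdriver | lying level on the table, shank top about 18 mm up |
| Bores against pins (side view only) | within about 1–2 mm (limit 8 mm) |
| Lever underside above the pin tips | about 32 mm |
| Lever tilt | under about 0.5° |
| Load on the wrist | steady at about 5 N, the lever's weight |
| Bystanders | arm made no contact that I know of; I did not re-measure the gear, scan-dots box and brush |

**What disagreed or failed:**
- **First grasp:** the first grip on the screwdriver missed. The fingers end about 20 mm behind the reported tool point, not at it, so they closed on top of the handle. I saw no shift of the screwdriver. I gripped it lower and allowed for the offset from then on.
- **Pin positions:** the two cameras differed by up to about 5 mm. I aimed between them, and the final bore check compares lever and pins within the side view. The arm hid the pins from the top camera at the end.

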